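# Set out an order at the packing bench

### The arm

A 7-joint arm with a two-finger parallel gripper is mounted at the origin on the work surface. World frame = base frame: x ahead of the robot, y to its left, z up, the work surface at z = 0. Lengths are in mm, angles in rad, forces in N, time in s.
With the tool pointing down it reaches from about 350 to 900 mm from the base axis. Payload 8.1 kg.
Tool frame: the origin (TCP) lies between the finger pads; the fingertips stand 25 mm ahead of it and the grasp point (between the pads) lies 6 mm ahead of it (tip_reach is the z of the fingertips in the tool frame, in mm); z points along the fingers, y is the line along which they close (so a half turn about z gives the same grasp; the last joint's range is limited). The gripper opens to 92 mm and grips with 3 to 60 N. Pads are 19 mm wide; open, the fingers measure 130 mm over their backs; the gripper's body (75 mm by 190 mm) begins 47 mm behind the grasp point.
Start: joints at [-1.354, 0.434, 0.025, 1.573, -0.012, 1.134, -0.075], TCP at [196.512, 593.315, 251.742] pointing down, gripper open.
Joint ranges: [-2.62, 2.62], [-0.44, 2.09], [-1.27, 1.32], [0.08, 2.57], [-1.32, 4.46], [0.12, 2], [-2.74, 2.74]. Speed limits (rad/s): [2.22, 2.22, 3.01, 3.01, 3.14, 3.14, 3.14].

### API

Orientations are given as a rotation vector (axis times angle).
In Python, from cell import read_state, get_image, hand_in, tip_reach gives the robot as it stands.
- The arm moves only by the tool arm_command, never from a script. Its argument "plan" is a list of rows, each an object with "delta_pos": the shift along the tool's x, y, z as a fraction of full scale, a list of three; "dr": the turn, a rotation vector about the tool's x, y, z as a fraction of full scale, a list of three. A call has 1 to 12 rows; each row is the pose to reach, as a shift and turn from the pose commanded when the call began, along the tool's axes at that moment; what a row does not reach only later rows make up. Full scale, the value 1, is 40 cm for a shift and 90 degrees for a turn. A row lasts 1/12 s, in which the tool goes at most 41.7 mm and 7.16 degrees, less where a joint would pass 70% of its speed; a pose out of reach is approached as far as the arm can. A call with a number of a shift or a turn outside -1 to 1 is refused whole. A call with a gripper value outside its range is refused whole. "gripper" is the opening, from 0 (shut) to 1 (fully open), set as the call begins (left out, the last holds). The fingers move at their own pace and stop on an object; the grip force is fixed at half the most. Time passes only in rows, so rows that repeat a pose let the fingers close. It gives the time, the measured TCP pose, the force, the opening and the grip force at its end, in the units of the state.
- read_state(): the state, without advancing time (a new reading comes with each control period).
- get_image(name): name is "scene" or "top" or "wrist"; returns a dict with "img" (384x512x3 uint8, red, green, blue), "camera_matrix" (3x3 intrinsics, pixels), "R" (3x3) and "t" (3): a world point X has camera coordinates R X + t. Camera axes: x right, y down, z forward; pixel columns grow to the right and rows downward; lengths in mm; the calibration is good to about 2 mm. A picture is of the moment at which its call begins. There is no depth.
- hand_in(): hands the job in; it is judged then, once.
The state is a dict: "clock": time; "joint_pos": joint angles; "qvel": joint speeds; "joint_torque": joint torques, N m; "position": TCP position; "tcp_rot": TCP orientation; "wrist_force": force on the tool from outside, world axes, zero at the start; "wrist_torque": the same for the moment, N m; "gripper_width": finger opening in mm; "gripper_force": force on a finger pad.
Only numpy, scipy, OpenCV 4.12 (cv2) and the standard library are available. Lean on these libraries where they do the work, as an engineer would, in place of code of your own. Each camera call takes 0.05 s, during which the arm holds its last target. There are 200 camera calls.

### The job

Set out the order for dispatch: put the long carton on the middle of the parcel scale, lengthways along the scale, and lay the small carton centred on top of it, lengthways too. In the shallow grey tray make a row along its middle: the tall tin upright at the end away from the robot, the low tin upright at the end nearest the robot, and the tape roll flat midway between the two tins. Do not knock the hand stamp or the marker out of their places, and let go of everything at the end.

Things in the scene. Friction and masses are not known exactly. Their poses are not given: they have to be found in the camera images.
- long_carton: the larger taped cardboard carton, loose, 120 (its x) x 56 (its y) x 48 mm high, about 0.2 kg; origin at the centre of its underside, z up; turned half round it is the same for the job
- small_carton: the smaller taped cardboard carton, loose, 84 (its x) x 44 (its y) x 30 mm high, about 0.1 kg; origin at the centre of its underside, z up; turned half round it is the same for the job
- tall_tin: the tall narrow tin with a paper wrapper, loose, 52 mm diameter, 72 mm high, about 0.2 kg, standing; origin at the centre of its underside, z up
- low_tin: the low wide tin with a paper wrapper, loose, 64 mm diameter, 36 mm high, about 0.15 kg, standing; origin at the centre of its underside, z up
- tape_roll: a roll of brown packing tape lying flat, loose, 64 mm outer diameter, 38 mm hole, 26 mm high, about 0.1 kg; origin at the centre of its underside, on the roll's axis, z up
- tray: a shallow grey plastic tray, fixed, 270 (its x) x 120 (its y) mm outside, walls 4 mm thick and 8 mm high, floor 3 mm above the table; origin at the centre of its underside on the table; its x runs along its length and points away from the robot, to within about 12 degrees, so +x is its far end. Ends of the row: 85 mm either way from its middle
- scale: a flat parcel scale, fixed, with a plain steel plate on top of a black base: 200 (its x) x 150 (its y) mm, plate top 38 mm above the table, nothing raised above the plate; origin at the centre of its underside on the table; its x runs along its length, away from the robot to within about 12 degrees
- stamp: a wooden hand stamp, a bystander, loose, 30 mm diameter, 50 mm high, standing; origin at the centre of its underside
- marker: a flat white marker with a black cap, a bystander, loose, 90 (its x) x 21 x 15 mm high; origin near the middle of its underside
Not all that is in view belongs to the job. What is shaped like the tape_roll but black or purple is not meant. Leave any pink look-alike of the low_tin alone.

How it is judged:
By the outcome, as a careful person would: the job done as asked, in the order asked, and still so for the second after the job is handed in, with the robot touching nothing.
It also fails if it takes over 134 s, if anything falls off the work surface, if the arm or the gripper's body presses on something with over 40 N, if the wrist force passes 120 N, or if a joint passes its speed limit or range.

## Working session

There is one attempt and no reset: what is moved stays moved. The work goes in short steps, Python scripts to look and compute and a tool call to move; the robot and the scene stay as the last step left them, time stands still between calls to the robot, and variables do not carry over. Pictures are saved under pics/ and viewed, at most 14 in all, crops included, and the job is handed in when it is done.

Besides the shell and the picture viewer there is one more tool, called in YAML: its name, and indented under it one key for each argument. arm_command: Moves the arm, as the interface text tells. Its arguments: {"type":"object","properties":{"plan":{"type":"array"},"gripper":{"type":"number"}},"required":["plan"]}

```bash
ls; mkdir -p pics
python3 - <<'E'
from cell import *
import cv2,numpy as np
s=read_state();print({k:np.round(v,3).tolist() for k,v in s.items()})
for n in("top","scene"):
    d=get_image(n);np.savez(f"pics/{n}0.npz",**d);cv2.imwrite(f"pics/{n}0.png",cv2.resize(d["img"][...,::-1],(800,600),interpolation=cv2.INTER_CUBIC))
    print(n,d["camera_matrix"].round(1).tolist(),d["R"].round(3).tolist(),d["t"].round(1).tolist())
E
```

```text
pics
{'clock': 0.0, 'joint_pos': [-1.354, 0.435, 0.025, 1.574, -0.012, 1.134, -0.075], 'qvel': [0.001, 0.0, -0.0, 0.001, -0.001, -0.001, 0.0], 'joint_torque': [-0.001, -66.783, 0.985, -31.448, -0.061, 0.042, 0.0], 'position': [196.385, 592.839, 250.939], 'tcp_rot': [-0.5, -3.101, 0.003], 'wrist_force': [-0.056, -1.137, 0.57], 'wrist_torque': [0.0, -0.025, 0.005], 'gripper_force': 0.0, 'gripper_width': 91.939}
top [[475.5, 0.0, 263.4], [0.0, 475.5, 188.8], [0.0, 0.0, 1.0]] [[-0.068, -0.998, -0.005], [-0.975, 0.067, -0.213], [0.213, -0.009, -0.977]] [16.4, 539.4, 953.0]
scene [[466.8, 0.0, 255.8], [0.0, 466.8, 198.1], [0.0, 0.0, 1.0]] [[-0.637, 0.77, -0.018], [0.513, 0.407, -0.756], [-0.575, -0.491, -0.654]] [369.3, -241.6, 1418.0]
```

View pics/top0.png

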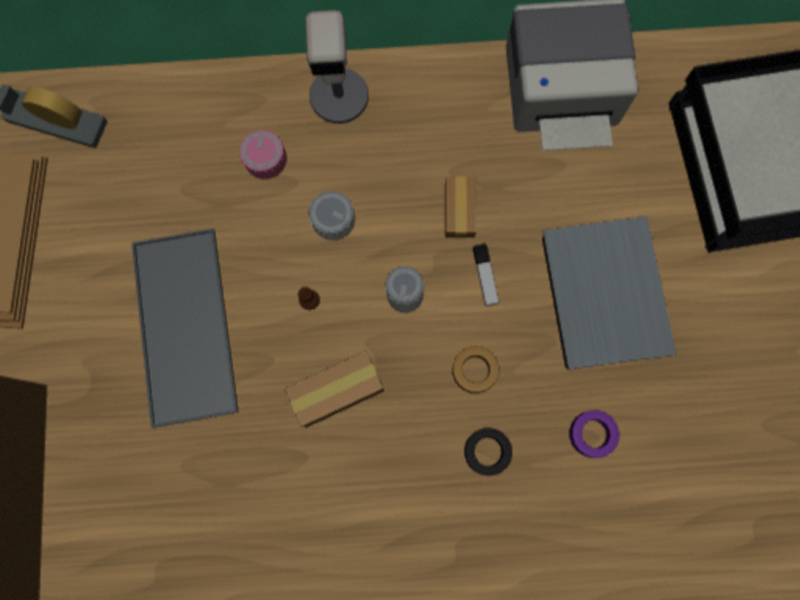

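View pics/scene0.png

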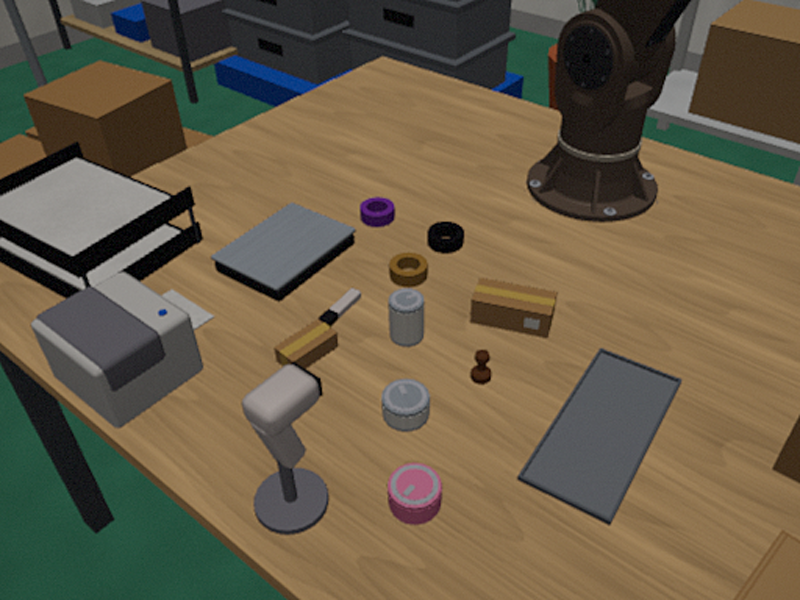

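Top view (800x600): tray at left with corners (134,243),(214,230),(237,411),(154,426); scale at right with corners (544,231),(648,217),(675,354),(568,368). The long carton is at (335,387), the small carton (460,205), tall tin (405,288), low tin (332,213), and brown tape (476,369). The stamp is at (309,298), the marker at (486,275), and the pink, black and purple decoys are clear of these. The scene view agrees.

```bash
cat > h.py <<'E'
import numpy as np,cv2,json
from scipy.optimize import least_squares
from scipy.spatial.transform import Rotation as Ro
def cam(n): return dict(np.load(f"pics/{n}.npz"))
def proj(d,X):
    c=np.asarray(X,float)@d["R"].T+d["t"];u=c@d["camera_matrix"].T;return u[:,:2]/u[:,2:]
def back(d,uv,z):
    r=d["R"].T@np.linalg.solve(d["camera_matrix"],[*uv,1]);c=-d["R"].T@d["t"];return (c+r*(z-c[2])/r[2])[:2]
def rect(x,y,a,L,W,z):
    c,s=np.cos(a),np.sin(a);q=np.array([[1,1],[1,-1],[-1,-1],[-1,1]])*[L/2,W/2]
    return np.c_[q@np.array([[c,s],[-s,c]])+[x,y],np.full(4,z)]
def circ(x,y,r,z):
    t=np.linspace(0,2*np.pi,40);return np.c_[x+r*np.cos(t),y+r*np.sin(t),np.full(40,z)]
S=0.64
def up(p): return (np.asarray(p)+.5)*800/512-.5
def dn(p): return (np.asarray(p,float)+.5)*512/800-.5
E
python3 - <<'E'
from h import *
t=cam("top0");sc=cam("scene0")
P={"tray":([(134,243),(214,230),(237,411),(154,426)],270,120,8,0),
"scale":([(544,231),(648,217),(675,354),(568,368)],200,150,38,0),
"long":([(287,391),(369,350),(383,383),(306,424)],120,56,48,0),
"small":([(447,177),(474,177),(474,236),(446,236)],84,44,30,0)}
im={n:cv2.resize(d["img"][...,::-1],(800,600),interpolation=cv2.INTER_CUBIC) for n,d in (("top0",t),("scene0",sc))}
def draw(X,c):
    for n,d in (("top0",t),("scene0",sc)): cv2.polylines(im[n],[np.round(up(proj(d,X))*8).astype(int)],True,c,1,cv2.LINE_AA,3)
for n,(c,L,W,z,_) in P.items():
    w=np.array([back(t,dn(p),z) for p in c]);e=w[:,None]-w[None]
    print(n,w.round(0).tolist(),w.mean(0).round(1),[round(float(np.hypot(*(w[i]-w[i-3]))),1) for i in range(4)])
for n,p,r,z in (("tall",(405,284),26,72),("low",(332,211),32,36),("tape",(476,367),32,26),("stamp",(310,296),15,50),("mk1",(481,246),1,15),("mk2",(492,304),1,15),("pink",(263,150),32,36),("black",(489,450),32,26)):
    w=back(t,dn(p),z);print(n,w.round(1));draw(circ(*w,r,z),(0,255,0));draw(circ(*w,r,0),(0,0,255))
for n,(c,L,W,z,_) in P.items():
    w=np.array([back(t,dn(p),z) for p in c]);m=w.mean(0)
    pr=min((least_squares(lambda q:(proj(t,rect(*q,L,W,z))-np.array([min(list(dn(c)),key=lambda k:np.hypot(*(k-v))) for v in proj(t,rect(*q,L,W,z))])).ravel(),[*m,a]) for a in np.arange(-1.5,1.6,.25)),key=lambda r:r.cost)
    print(n,pr.x.round(3),pr.cost.round(2));draw(rect(*pr.x,L,W,z),(0,255,0));draw(rect(*pr.x,L,W,0),(0,0,255))
cv2.imwrite("pics/o.png",cv2.resize(im["top0"][130:470,120:700],(800,469),interpolation=cv2.INTER_CUBIC));cv2.imwrite("pics/o2.png",im["scene0"])
E
```

```text
tray [[656.0, 377.0], [667.0, 261.0], [403.0, 232.0], [390.0, 347.0]] [529.2 304.1] [117.1, 265.8, 115.4, 267.0]
scale [[624.0, -213.0], [634.0, -362.0], [437.0, -373.0], [428.0, -225.0]] [ 530.9 -293.4] [149.6, 197.0, 147.7, 195.8]
long [[422.0, 155.0], [470.0, 43.0], [424.0, 26.0], [377.0, 131.0]] [423.2  88.9] [122.3, 48.6, 115.2, 51.1]
small [[717.0, -83.0], [714.0, -122.0], [626.0, -115.0], [628.0, -75.0]] [671.3 -98.8] [39.1, 89.1, 39.9, 89.1]
tall [552.4 -12. ]
low [674.8  84.9]
tape [ 439.5 -101.8]
stamp [549.7 119.2]
mk1 [ 614.4 -125. ]
mk2 [ 528.3 -133.1]
pink [774.9 181. ]
black [ 326.9 -109.7]
tray [5.29408e+02 3.04135e+02 1.12000e-01] 2.96
scale [ 5.31031e+02 -2.93402e+02  5.90000e-02] 1.8
long [423.311  88.878  -1.159] 6.28
small [ 6.71242e+02 -9.87750e+01 -8.50000e-02] 4.42
```

View pics/o.png

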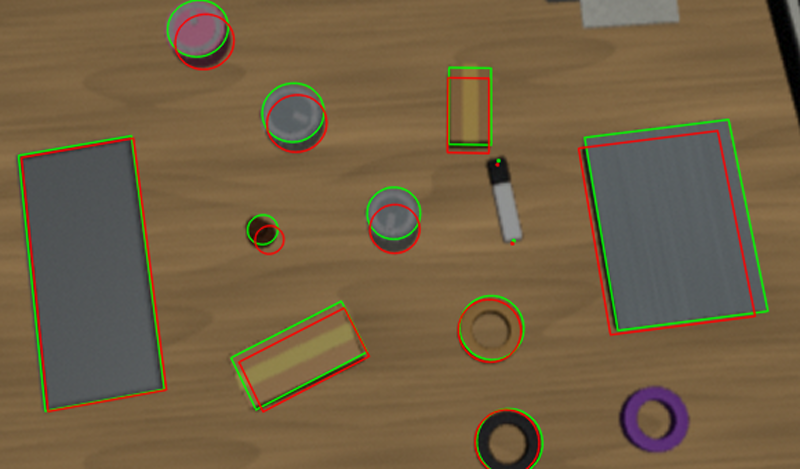

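View pics/o2.png

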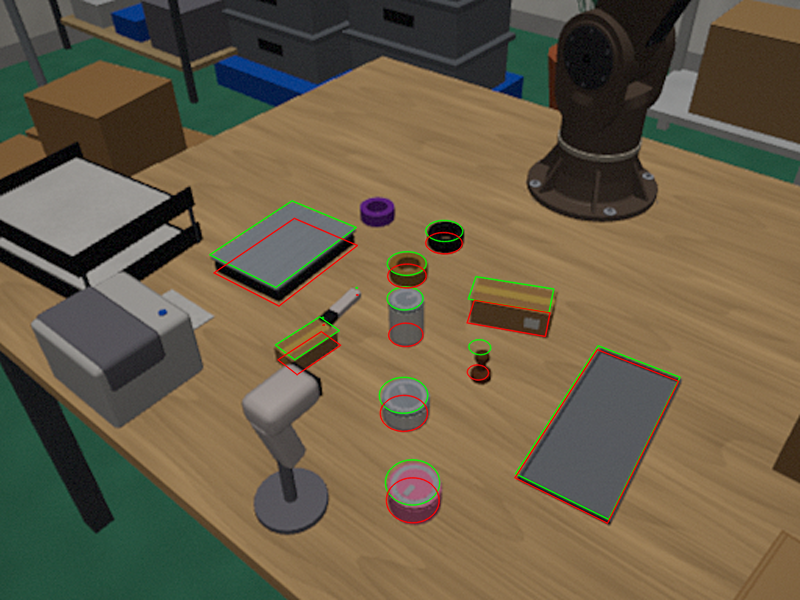

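Overlay: the outlines sit within a few px of the objects. The long carton is off most, about 4 px in the crop, with its true outline lower-right near (300,357). I'll refine all of them by edge fit in both views.

```bash
cat >> h.py <<'E'
from scipy.optimize import minimize
def edgefit(views,shape,q0,R=6):
    """shape(q,z)->outline ; maximise gradient across silhouette hull + top outline"""
    f,zs=shape; G=[]
    for d in views:
        g=cv2.GaussianBlur(d["img"].astype(np.float32),(0,0),1.0)
        G.append((d,cv2.Sobel(g,-1,1,0)/8,cv2.Sobel(g,-1,0,1)/8))
    def dense(p):
        n=np.roll(p,-1,0)-p;k=max(2,200//len(p));s=np.arange(k)/k
        pts=(p[:,None]+n[:,None]*s[None,:,None]).reshape(-1,2);l=np.hypot(*n.T)
        nn=np.repeat(np.c_[-n[:,1],n[:,0]]/(l[:,None]+1e-9),k,0);return pts.astype(np.float32),nn,np.repeat(l,k)/k
    def cost(q):
        c=0
        for d,gx,gy in G:
            T=[proj(d,f(q,z)) for z in zs];H=cv2.convexHull(np.vstack(T).astype(np.float32))[:,0]
            for o in (H,T[-1]):
                p,n,w=dense(o);a=[cv2.remap(g,p[:,0].copy(),p[:,1].copy(),cv2.INTER_LINEAR)[:,0] for g in (gx,gy)]
                m=np.sqrt(((a[0]*n[:,:1]+a[1]*n[:,1:])**2).sum(1));c-=(np.minimum(m,25)*w).sum()/w.sum()
        return c
    q0=np.array(q0,float);best=None
    for dx in (-R,0,R):
        for dy in (-R,0,R):
            s=q0.copy();s[:2]+=[dx,dy];sim=np.vstack([s]+[s+np.eye(len(s))[i]*([4,4,.04][i]) for i in range(len(s))])
            r=minimize(cost,s,method="Nelder-Mead",options=dict(initial_simplex=sim,xatol=.02,fatol=1e-3))
            if best is None or r.fun<best.fun: best=r
    return best
box=lambda L,W,*z:(lambda q,h:rect(*q,L,W,h),z)
cyl=lambda r,*z:(lambda q,h:circ(*q,r,h),z)
OB={"tray":(box(270,120,0,8),(529.4,304.1,.112)),"scale":(box(200,150,0,38),(531,-293.4,.059)),"long":(box(120,56,0,48),(421,87,-1.159)),
"small":(box(84,44,0,30),(671,-98.8,-.085)),"tall":(cyl(26,0,72),(552,-12)),"low":(cyl(32,0,36),(674,84)),"tape":(cyl(32,0,26),(439,-102)),"black":(cyl(32,0,26),(327,-110)),"pink":(cyl(32,0,36),(773,180))}
E
python3 - <<'E'
from h import *
t=cam("top0");sc=cam("scene0")
for n,(sh,q) in OB.items():
    for v in ([t],[sc],[t,sc]):
        r=edgefit(v,sh,q);print(n,r.x.round(3),round(r.fun,1))
from cell import *
s=read_state();print(Ro.from_rotvec(s["tcp_rot"]).as_matrix().round(3).tolist(),tip_reach)
E
```

```text
tray [5.29366e+02 3.05692e+02 1.11000e-01] -38.6
tray [5.33592e+02 3.09176e+02 1.12000e-01] -49.0
tray [5.29186e+02 3.07272e+02 1.13000e-01] -82.8
scale [ 5.32528e+02 -2.94426e+02  7.10000e-02] -29.4
scale [ 5.30462e+02 -2.94215e+02  6.90000e-02] -34.4
scale [ 5.31728e+02 -2.94199e+02  6.90000e-02] -62.8
long [421.761  93.19   -1.205] -22.1
long [423.515  96.617  -1.191] -35.5
long [422.015  93.594  -1.205] -55.0
small [ 6.74482e+02 -9.70140e+01 -5.80000e-02] -20.2
small [ 6.75049e+02 -9.77910e+01 -7.20000e-02] -36.3
small [ 6.74929e+02 -9.72730e+01 -6.00000e-02] -56.3
tall [552.498 -10.536] -31.9
tall [552.571  -9.553] -43.9
tall [552.176  -9.951] -75.4
low [673.991  87.148] -30.8
low [674.228  88.228] -39.5
low [674.123  87.819] -70.0
tape [435.065 -98.525] -14.6
tape [439.764 -98.118] -41.8
tape [439.797 -98.812] -56.1
black [ 326.484 -108.891] -50.0
black [ 321.619 -109.422] -43.5
black [ 324.119 -108.942] -93.3
pink [775.118 184.136] -35.5
pink [776.621 185.738] -39.4
pink [776.205 185.208] -73.4
[[-0.949, 0.314, -0.0], [0.314, 0.949, -0.001], [-0.0, -0.001, -1.0]] 25.0
```

```bash
cat >> h.py <<'E'
def chain(targets,start=None):
    """targets: (x,y,z,psi=yaw of tool y). prints rounded tool-frame fractions, chained"""
    from cell import read_state
    s=read_state();p=np.array(s["position"]);M=Ro.from_rotvec(s["tcp_rot"]).as_matrix()
    print("t",round(s["clock"],2),p.round(1),"psi",round(float(np.arctan2(M[1,1],M[0,1])),3),"w",round(s["gripper_width"],1),"gf",round(s["gripper_force"],1),"F",np.round(s["wrist_force"],1),"q1,7",np.round(s["joint_pos"],2)[[0,6]])
    for x,y,z,a in targets:
        d=np.round(M.T@(np.array([x,y,z])-p)/400,3)
        c,sn=np.cos(a),np.sin(a);T=np.array([[-sn,c,0],[c,sn,0],[0,0,-1.]]);T[:,0]=np.cross(T[:,1],T[:,2])
        r=np.round(Ro.from_matrix(M.T@T).as_rotvec()/(np.pi/2),3)
        print((x,y,z,a),"dpos",(d+0).tolist(),"dr",(r+0).tolist())
        p=p+M@d*400;M=M@Ro.from_rotvec(r*np.pi/2).as_matrix()
E
python3 -c "
from h import *
chain([(310,340,230,.8),(422.3,94,130,.368),(422.3,94,38,.368)])"
```

```text
t 0.1 [196.4 592.9 251. ] psi 1.251 w 91.5 gf 0.0 F [-0.2 -1.3 -0.7] q1,7 [-1.35 -0.08]
(310, 340, 230, 0.8) dpos [-0.468, -0.511, 0.053] dr [-0.001, 0.0, 0.287]
(422.3, 94, 130, 0.368) dpos [-0.63, -0.245, 0.251] dr [0.0, 0.0, 0.275]
(422.3, 94, 38, 0.368) dpos [0.0, 0.0, 0.23] dr [0.0, 0.0, 0.0]
```

arm_command:
  plan:
    - {"delta_pos": [-0.468,-0.511,0.053],"dr": [0,0,0.287]}
    - {"delta_pos": [-0.468,-0.511,0.053],"dr": [0,0,0.287]}
    - {"delta_pos": [-0.468,-0.511,0.053],"dr": [0,0,0.287]}
    - {"delta_pos": [-0.468,-0.511,0.053],"dr": [0,0,0.287]}
    - {"delta_pos": [-0.468,-0.511,0.053],"dr": [0,0,0.287]}
    - {"delta_pos": [-0.468,-0.511,0.053],"dr": [0,0,0.287]}
    - {"delta_pos": [-0.468,-0.511,0.053],"dr": [0,0,0.287]}
    - {"delta_pos": [-0.468,-0.511,0.053],"dr": [0,0,0.287]}
    - {"delta_pos": [-0.468,-0.511,0.053],"dr": [0,0,0.287]}
  gripper: 1

```text
clock: 0.85
position: [310.5, 339.0, 230.5]
tcp_rot: [-1.186, -2.909, 0.0]
wrist_force: [0.0, 0.8, -0.5]
gripper_width: 91.6
gripper_force: 0.0
```

arm_command:
  plan:
    - {"delta_pos": [-0.63,-0.245,0.251],"dr": [0,0,0.275]}
    - {"delta_pos": [-0.63,-0.245,0.251],"dr": [0,0,0.275]}
    - {"delta_pos": [-0.63,-0.245,0.251],"dr": [0,0,0.275]}
    - {"delta_pos": [-0.63,-0.245,0.251],"dr": [0,0,0.275]}
    - {"delta_pos": [-0.63,-0.245,0.251],"dr": [0,0,0.275]}
    - {"delta_pos": [-0.63,-0.245,0.251],"dr": [0,0,0.275]}
    - {"delta_pos": [-0.63,-0.245,0.251],"dr": [0,0,0.275]}
    - {"delta_pos": [-0.63,-0.245,0.251],"dr": [0,0,0.275]}
    - {"delta_pos": [-0.63,-0.245,0.251],"dr": [0,0,0.275]}
    - {"delta_pos": [-0.63,-0.245,0.251],"dr": [0,0,0.275]}
    - {"delta_pos": [-0.63,-0.245,0.251],"dr": [0,0,0.275]}
    - {"delta_pos": [-0.63,-0.245,0.251],"dr": [0,0,0.275]}

```text
clock: 1.85
position: [422.4, 96.6, 130.4]
tcp_rot: [-1.773, -2.594, -0.002]
wrist_force: [0.5, 0.4, 0.9]
gripper_width: 91.9
gripper_force: 0.0
```

Run:
```python
from h import *
from cell import *
d=get_image("wrist");np.savez("pics/w1.npz",**d)
sh,q=OB["long"];q=(422.3,94,-1.203)
r=edgefit([d],sh,q);print(r.x.round(3),r.fun)
im=cv2.resize(d["img"][...,::-1],(800,600))
im=im.copy()
for Q,c in ((q,(0,0,255)),(r.x,(0,255,0))): cv2.polylines(im,[np.round(up(proj(d,rect(*Q,120,56,48)))).astype(int)],True,c,1,cv2.LINE_AA)
cv2.imwrite("pics/w1.png",im)
chain([(422.3,94,38,.368)])
```

```text
[421.95   93.082  -1.189] -17.747484126558316
t 1.9 [422.3  96.3 130.4] psi 0.371 w 91.8 gf 0.0 F [ 0.3 -0.8 -0.2] q1,7 [-0.66  0.22]
(422.3, 94, 38, 0.368) dpos [-0.005, -0.002, 0.231] dr [0.0, 0.0, 0.002]
```

View pics/w1.png

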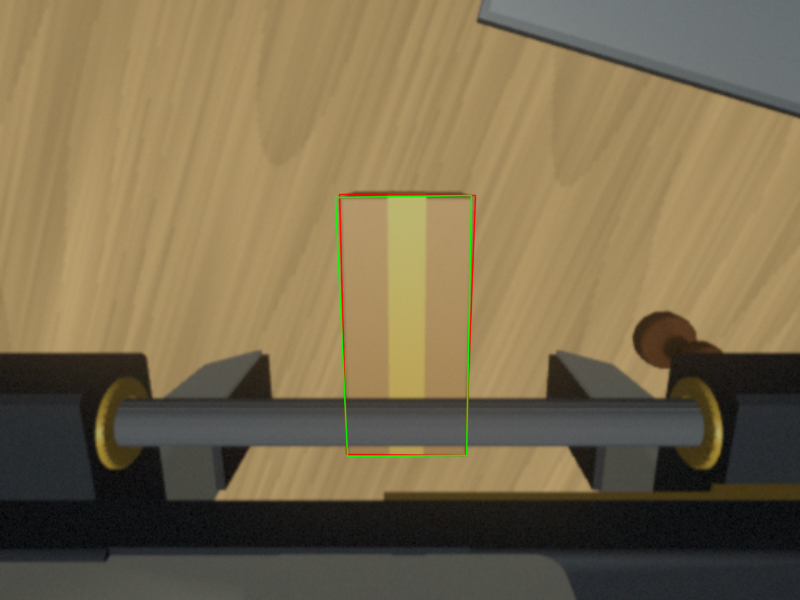

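The carton's top spans (340,195) to (470,455), and both the edge fit and the prior fit lie on it within 2 px. I'm descending to grip.

arm_command:
  plan:
    - {"delta_pos": [-0.006,-0.002,0.1],"dr": [0,0,0]}
    - {"delta_pos": [-0.006,-0.002,0.2],"dr": [0,0,0]}
    - {"delta_pos": [-0.006,-0.002,0.231],"dr": [0,0,0]}
    - {"delta_pos": [-0.006,-0.002,0.231],"dr": [0,0,0]}
    - {"delta_pos": [-0.006,-0.002,0.231],"dr": [0,0,0]}
    - {"delta_pos": [-0.006,-0.002,0.231],"dr": [0,0,0]}

```text
clock: 2.4
position: [423.3, 92.7, 38.8]
tcp_rot: [1.776, 2.591, 0.002]
wrist_force: [0.6, 0.3, 0.2]
gripper_width: 91.8
gripper_force: 0.0
```

arm_command:
  plan:
    - {"delta_pos": [0,0,0],"dr": [0,0,0]}
    - {"delta_pos": [0,0,0],"dr": [0,0,0]}
    - {"delta_pos": [0,0,0],"dr": [0,0,0]}
    - {"delta_pos": [0,0,0],"dr": [0,0,0]}
    - {"delta_pos": [0,0,0],"dr": [0,0,0]}
    - {"delta_pos": [0,0,0],"dr": [0,0,0]}
    - {"delta_pos": [0,0,0],"dr": [0,0,0]}
    - {"delta_pos": [0,0,0],"dr": [0,0,0]}
  gripper: 0

```text
clock: 3.07
position: [422.7, 92.1, 37.9]
tcp_rot: [1.777, 2.59, 0.001]
wrist_force: [-0.8, 1.0, 6.0]
gripper_width: 55.7
gripper_force: 30.0
```

```bash
python3 -c "
from h import *
chain([(422,94,150,.368),(480,-120,180,1.1),(531.6,-294.3,140,1.640),(531.6,-294.3,77,1.64)])"
```

```text
t 3.07 [422.7  92.1  37.9] psi 0.368 w 55.7 gf 30.0 F [-0.8  1.   6. ] q1,7 [-0.56  0.34]
(422, 94, 150, 0.368) dpos [0.005, 0.0, -0.28] dr [0.0, 0.0, 0.0]
(480, -120, 180, 1.1) dpos [-0.551, -0.057, -0.075] dr [0.0, 0.0, -0.466]
(531.6, -294.3, 140, 1.64) dpos [-0.313, -0.33, 0.1] dr [0.0, 0.0, -0.344]
(531.6, -294.3, 77, 1.64) dpos [0.0, 0.0, 0.157] dr [0.0, 0.0, 0.0]
```

arm_command:
  plan:
    - {"delta_pos": [0.005,0,-0.06],"dr": [0,0,0]}
    - {"delta_pos": [0.005,0,-0.14],"dr": [0,0,0]}
    - {"delta_pos": [0.005,0,-0.22],"dr": [0,0,0]}
    - {"delta_pos": [0.005,0,-0.28],"dr": [0,0,0]}
    - {"delta_pos": [0.005,0,-0.28],"dr": [0,0,0]}

```text
clock: 3.48
position: [423.9, 94.4, 153.4]
tcp_rot: [1.776, 2.588, 0.008]
wrist_force: [1.3, 1.0, -2.3]
gripper_width: 55.9
gripper_force: 30.0
```

arm_command:
  plan:
    - {"delta_pos": [-0.08,-0.008,-0.01],"dr": [0,0,-0.06]}
    - {"delta_pos": [-0.16,-0.016,-0.02],"dr": [0,0,-0.12]}
    - {"delta_pos": [-0.24,-0.024,-0.03],"dr": [0,0,-0.19]}
    - {"delta_pos": [-0.32,-0.032,-0.04],"dr": [0,0,-0.26]}
    - {"delta_pos": [-0.4,-0.04,-0.05],"dr": [0,0,-0.33]}
    - {"delta_pos": [-0.48,-0.05,-0.06],"dr": [0,0,-0.4]}
    - {"delta_pos": [-0.551,-0.057,-0.075],"dr": [0,0,-0.466]}
    - {"delta_pos": [-0.551,-0.057,-0.075],"dr": [0,0,-0.466]}

```text
clock: 4.15
position: [480.7, -126.6, 180.0]
tcp_rot: [0.731, 3.053, -0.004]
wrist_force: [0.0, -0.7, -2.6]
gripper_width: 55.6
gripper_force: 30.0
```

arm_command:
  plan:
    - {"delta_pos": [-0.05,-0.05,0.01],"dr": [0,0,-0.06]}
    - {"delta_pos": [-0.1,-0.11,0.03],"dr": [0,0,-0.12]}
    - {"delta_pos": [-0.16,-0.17,0.05],"dr": [0,0,-0.18]}
    - {"delta_pos": [-0.22,-0.23,0.07],"dr": [0,0,-0.24]}
    - {"delta_pos": [-0.28,-0.29,0.09],"dr": [0,0,-0.3]}
    - {"delta_pos": [-0.313,-0.33,0.1],"dr": [0,0,-0.344]}
    - {"delta_pos": [-0.313,-0.33,0.1],"dr": [0,0,-0.344]}
    - {"delta_pos": [-0.313,-0.33,0.1],"dr": [0,0,-0.344]}
    - {"delta_pos": [-0.313,-0.33,0.1],"dr": [0,0,-0.344]}
    - {"delta_pos": [-0.313,-0.33,0.1],"dr": [0,0,-0.344]}

```text
clock: 4.98
position: [531.6, -292.7, 139.3]
tcp_rot: [0.11, -3.139, -0.002]
wrist_force: [0.5, 0.0, -1.5]
gripper_width: 56.0
gripper_force: 30.0
```

```bash
python3 -c "
from h import *
chain([(533,-294.3,77,1.64)])"
```

```text
t 4.98 [ 531.6 -292.7  139.3] psi 1.641 w 56.0 gf 30.0 F [ 0.5  0.  -1.5] q1,7 [0.26 2.19]
(533, -294.3, 77, 1.64) dpos [-0.003, -0.004, 0.156] dr [0.001, 0.0, 0.001]
```

arm_command:
  plan:
    - {"delta_pos": [-0.003,-0.004,0.06],"dr": [0,0,0]}
    - {"delta_pos": [-0.003,-0.004,0.11],"dr": [0,0,0]}
    - {"delta_pos": [-0.003,-0.004,0.14],"dr": [0,0,0]}
    - {"delta_pos": [-0.003,-0.004,0.155],"dr": [0,0,0]}
    - {"delta_pos": [-0.003,-0.004,0.155],"dr": [0,0,0]}
    - {"delta_pos": [-0.003,-0.004,0.155],"dr": [0,0,0]}
    - {"delta_pos": [-0.003,-0.004,0.155],"dr": [0,0,0]}

```text
clock: 5.57
position: [533.5, -295.9, 78.5]
tcp_rot: [-0.11, 3.139, -0.001]
wrist_force: [-0.4, 0.2, -1.9]
gripper_width: 55.9
gripper_force: 30.0
```

```bash
python3 -c "
from h import *
chain([(533,-294.3,76.5,1.64),(533,-294.3,160,1.64)])"
```

```text
t 5.57 [ 533.5 -295.9   78.5] psi 1.641 w 55.9 gf 30.0 F [-0.4  0.2 -1.9] q1,7 [0.28 2.21]
(533, -294.3, 76.5, 1.64) dpos [0.001, 0.004, 0.005] dr [0.0, 0.001, 0.0]
(533, -294.3, 160, 1.64) dpos [0.0, 0.0, -0.209] dr [0.0, 0.0, 0.0]
```

arm_command:
  plan:
    - {"delta_pos": [0,0.004,0.003],"dr": [0,0,0]}
    - {"delta_pos": [0,0.004,0.003],"dr": [0,0,0]}
    - {"delta_pos": [0,0.004,0.003],"dr": [0,0,0]}
    - {"delta_pos": [0,0.004,0.003],"dr": [0,0,0]}
    - {"delta_pos": [0,0.004,0.003],"dr": [0,0,0]}
    - {"delta_pos": [0,0.004,0.003],"dr": [0,0,0]}

```text
clock: 6.07
position: [532.8, -294.3, 76.6]
tcp_rot: [-0.109, 3.14, -0.0]
wrist_force: [0.0, 0.2, -1.7]
gripper_width: 55.7
gripper_force: 30.0
```

arm_command:
  plan:
    - {"delta_pos": [0,0,0],"dr": [0,0,0]}
    - {"delta_pos": [0,0,0],"dr": [0,0,0]}
    - {"delta_pos": [0,0,0],"dr": [0,0,0]}

```text
clock: 6.32
position: [532.8, -294.3, 76.5]
tcp_rot: [0.109, -3.14, -0.0]
wrist_force: [0.0, 0.5, -1.6]
gripper_width: 55.6
gripper_force: 30.0
```

arm_command:
  plan:
    - {"delta_pos": [0,0,0.001],"dr": [0,0,0]}
    - {"delta_pos": [0,0,0.001],"dr": [0,0,0]}
    - {"delta_pos": [0,0,0.001],"dr": [0,0,0]}
    - {"delta_pos": [0,0,0.001],"dr": [0,0,0]}
    - {"delta_pos": [0,0,0.001],"dr": [0,0,0]}
  gripper: 0.9

```text
clock: 6.73
position: [532.9, -294.3, 76.2]
tcp_rot: [-0.109, 3.139, -0.0]
wrist_force: [0.2, 0.1, -0.7]
gripper_width: 81.5
gripper_force: 0.0
```

arm_command:
  plan:
    - {"delta_pos": [0,0,-0.05],"dr": [0,0,0]}
    - {"delta_pos": [0,0,-0.15],"dr": [0,0,0]}
    - {"delta_pos": [0,0,-0.25],"dr": [0,0,0]}
    - {"delta_pos": [0,0,-0.25],"dr": [0,0,0]}
    - {"delta_pos": [0,0,-0.25],"dr": [0,0,0]}

```text
clock: 7.15
position: [534.3, -295.1, 178.9]
tcp_rot: [-0.109, 3.135, -0.003]
wrist_force: [-0.6, 0.5, -0.3]
gripper_width: 82.4
gripper_force: 0.0
```

Run:
```python
from h import *
chain([(674.9,-97.3,120,1.51),(674.9,-97.3,29,1.51)])
```

```text
t 7.15 [ 534.3 -295.1  178.9] psi 1.64 w 82.4 gf 0.0 F [-0.6  0.5 -0.3] q1,7 [0.25 2.18]
(674.9, -97.3, 120, 1.51) dpos [-0.384, 0.469, 0.148] dr [-0.001, 0.003, 0.083]
(674.9, -97.3, 29, 1.51) dpos [0.0, 0.0, 0.227] dr [0.0, 0.0, 0.0]
```

arm_command:
  plan:
    - {"delta_pos": [-0.05,0.06,0.02],"dr": [0,0,0.01]}
    - {"delta_pos": [-0.11,0.13,0.04],"dr": [0,0,0.03]}
    - {"delta_pos": [-0.17,0.2,0.06],"dr": [0,0,0.05]}
    - {"delta_pos": [-0.23,0.28,0.09],"dr": [0,0,0.083]}
    - {"delta_pos": [-0.29,0.36,0.11],"dr": [0,0,0.083]}
    - {"delta_pos": [-0.35,0.43,0.13],"dr": [0,0,0.083]}
    - {"delta_pos": [-0.386,0.467,0.145],"dr": [0,0,0.083]}
    - {"delta_pos": [-0.386,0.467,0.145],"dr": [0,0,0.083]}
    - {"delta_pos": [-0.386,0.467,0.145],"dr": [0,0,0.083]}
    - {"delta_pos": [-0.386,0.467,0.145],"dr": [0,0,0.083]}
    - {"delta_pos": [-0.386,0.467,0.145],"dr": [0,0,0.083]}
    - {"delta_pos": [-0.386,0.467,0.145],"dr": [0,0,0.083]}

```text
clock: 8.15
position: [673.2, -99.0, 118.3]
tcp_rot: [-0.099, -3.14, 0.001]
wrist_force: [-0.2, 0.0, -0.1]
gripper_width: 82.7
gripper_force: 0.0
```

Run:
```python
from h import *
from cell import *
d=get_image("wrist");r=edgefit([d],OB["small"][0],(674.9,-97.3,-.062));print(r.x.round(3),r.fun)
t=get_image("top");np.savez("pics/top1.npz",**t)
r2=edgefit([t],box(120,56,38,86),(531.6,-294.3,.069));print("long",r2.x.round(3),r2.fun)
r3=edgefit([t],OB["scale"][0],(531.6,-294.3,.069));print("scale",r3.x.round(3),r3.fun)
chain([(674.9,-97.3,29,1.51)])
```

```text
[ 6.75614e+02 -9.90680e+01 -7.40000e-02] -19.733471424637333
long [ 5.30778e+02 -2.94729e+02  7.10000e-02] -44.309833433299794
scale [ 5.32498e+02 -2.93518e+02  7.30000e-02] -36.5131005190365
t 8.25 [673.5 -98.4 118.5] psi 1.508 w 82.9 gf 0.0 F [-0.2 -0.5 -0.3] q1,7 [-0.09  1.73]
(674.9, -97.3, 29, 1.51) dpos [-0.003, 0.003, 0.224] dr [0.0, 0.0, -0.001]
```

arm_command:
  plan:
    - {"delta_pos": [-0.004,0.002,0.08],"dr": [0,0,-0.003]}
    - {"delta_pos": [-0.004,0.002,0.15],"dr": [0,0,-0.003]}
    - {"delta_pos": [-0.004,0.002,0.2],"dr": [0,0,-0.003]}
    - {"delta_pos": [-0.004,0.002,0.223],"dr": [0,0,-0.003]}
    - {"delta_pos": [-0.004,0.002,0.223],"dr": [0,0,-0.003]}
    - {"delta_pos": [-0.004,0.002,0.223],"dr": [0,0,-0.003]}
    - {"delta_pos": [-0.004,0.002,0.223],"dr": [0,0,-0.003]}
    - {"delta_pos": [-0.004,0.002,0.223],"dr": [0,0,-0.003]}

```text
clock: 8.92
position: [676.5, -96.7, 30.5]
tcp_rot: [0.088, 3.138, -0.0]
wrist_force: [-0.7, -0.4, -0.3]
gripper_width: 82.8
gripper_force: 0.0
```

arm_command:
  plan:
    - {"delta_pos": [0,0,0],"dr": [0,0,0]}
    - {"delta_pos": [0,0,0],"dr": [0,0,0]}
    - {"delta_pos": [0,0,0],"dr": [0,0,0]}
    - {"delta_pos": [0,0,0],"dr": [0,0,0]}
    - {"delta_pos": [0,0,0],"dr": [0,0,0]}
    - {"delta_pos": [0,0,0],"dr": [0,0,0]}
    - {"delta_pos": [0,0,0],"dr": [0,0,0]}
    - {"delta_pos": [0,0,0],"dr": [0,0,0]}
    - {"delta_pos": [0,0,0],"dr": [0,0,0]}
  gripper: 0

```text
clock: 9.67
position: [675.5, -96.7, 29.0]
tcp_rot: [0.088, 3.14, -0.0]
wrist_force: [-0.5, -0.5, -0.1]
gripper_width: 43.7
gripper_force: 30.0
```

Run:
```python
from h import *
chain([(675,-98,170,1.51),(531.4,-294.4,180,1.64),(531.4,-294.4,116,1.64)])
```

```text
t 9.67 [675.5 -96.7  29. ] psi 1.515 w 43.7 gf 30.0 F [-0.5 -0.5 -0.1] q1,7 [-0.07  1.75]
(675, -98, 170, 1.51) dpos [0.001, -0.003, -0.353] dr [0.0, 0.0, 0.003]
(531.4, -294.4, 180, 1.64) dpos [0.329, -0.512, -0.025] dr [0.0, 0.0, -0.083]
(531.4, -294.4, 116, 1.64) dpos [0.0, 0.0, 0.16] dr [0.0, 0.0, 0.0]
```

arm_command:
  plan:
    - {"delta_pos": [0,0,-0.06],"dr": [0,0,0]}
    - {"delta_pos": [0,0,-0.14],"dr": [0,0,0]}
    - {"delta_pos": [0,0,-0.22],"dr": [0,0,0]}
    - {"delta_pos": [0,0,-0.3],"dr": [0,0,0]}
    - {"delta_pos": [0.001,-0.003,-0.353],"dr": [0,0,0.003]}
    - {"delta_pos": [0.001,-0.003,-0.353],"dr": [0,0,0.003]}

```text
clock: 10.17
position: [677.5, -98.4, 175.6]
tcp_rot: [0.096, 3.132, -0.001]
wrist_force: [0.3, -0.3, -1.0]
gripper_width: 43.7
gripper_force: 30.0
```

arm_command:
  plan:
    - {"delta_pos": [0.04,-0.06,0],"dr": [0,0,-0.01]}
    - {"delta_pos": [0.08,-0.13,-0.01],"dr": [0,0,-0.03]}
    - {"delta_pos": [0.13,-0.2,-0.01],"dr": [0,0,-0.05]}
    - {"delta_pos": [0.18,-0.28,-0.02],"dr": [0,0,-0.07]}
    - {"delta_pos": [0.23,-0.36,-0.025],"dr": [0,0,-0.083]}
    - {"delta_pos": [0.28,-0.44,-0.025],"dr": [0,0,-0.083]}
    - {"delta_pos": [0.329,-0.512,-0.025],"dr": [0,0,-0.083]}
    - {"delta_pos": [0.329,-0.512,-0.025],"dr": [0,0,-0.083]}
    - {"delta_pos": [0.329,-0.512,-0.025],"dr": [0,0,-0.083]}
    - {"delta_pos": [0.329,-0.512,-0.025],"dr": [0,0,-0.083]}
    - {"delta_pos": [0.329,-0.512,-0.025],"dr": [0,0,-0.083]}

```text
clock: 11.08
position: [532.0, -292.5, 179.5]
tcp_rot: [0.113, -3.139, -0.002]
wrist_force: [-0.3, 1.4, -1.0]
gripper_width: 43.2
gripper_force: 30.0
```

arm_command:
  plan:
    - {"delta_pos": [0,0,0.06],"dr": [0,0,0]}
    - {"delta_pos": [0,0,0.11],"dr": [0,0,0]}
    - {"delta_pos": [0,0,0.14],"dr": [0,0,0]}
    - {"delta_pos": [0,0,0.155],"dr": [0,0,0]}
    - {"delta_pos": [0,0,0.155],"dr": [0,0,0]}
    - {"delta_pos": [0,0,0.155],"dr": [0,0,0]}
    - {"delta_pos": [0,0,0.155],"dr": [0,0,0]}
    - {"delta_pos": [0,0,0.155],"dr": [0,0,0]}
    - {"delta_pos": [0,0,0.155],"dr": [0,0,0]}

```text
clock: 11.83
position: [531.7, -294.4, 119.0]
tcp_rot: [-0.109, 3.138, -0.001]
wrist_force: [0.6, 0.7, -1.1]
gripper_width: 44.1
gripper_force: 30.0
```

Run:
```python
from h import *
chain([(531.6,-294.4,115.5,1.64)])
```

```text
t 11.83 [ 531.7 -294.4  119. ] psi 1.64 w 44.1 gf 30.0 F [ 0.6  0.7 -1.1] q1,7 [0.26 2.2 ]
(531.6, -294.4, 115.5, 1.64) dpos [0.0, 0.0, 0.009] dr [0.0, 0.001, 0.0]
```

arm_command:
  plan:
    - {"delta_pos": [0,0,0.007],"dr": [0,0,0]}
    - {"delta_pos": [0,0,0.007],"dr": [0,0,0]}
    - {"delta_pos": [0,0,0.007],"dr": [0,0,0]}
    - {"delta_pos": [0,0,0.007],"dr": [0,0,0]}
    - {"delta_pos": [0,0,0.007],"dr": [0,0,0]}
    - {"delta_pos": [0,0,0.007],"dr": [0,0,0]}

```text
clock: 12.33
position: [531.3, -294.1, 115.3]
tcp_rot: [-0.109, 3.14, 0.0]
wrist_force: [0.4, -0.0, -0.5]
gripper_width: 43.9
gripper_force: 30.0
```

arm_command:
  plan:
    - {"delta_pos": [0,0,0],"dr": [0,0,0]}

```text
clock: 12.42
position: [531.2, -294.1, 115.3]
tcp_rot: [-0.109, 3.14, 0.0]
wrist_force: [-0.5, -0.1, -1.3]
gripper_width: 43.8
gripper_force: 30.0
```

arm_command:
  plan:
    - {"delta_pos": [0,0,0],"dr": [0,0,0]}
    - {"delta_pos": [0,0,0],"dr": [0,0,0]}
    - {"delta_pos": [0,0,0],"dr": [0,0,0]}
    - {"delta_pos": [0,0,0],"dr": [0,0,0]}
    - {"delta_pos": [0,0,0],"dr": [0,0,0]}
  gripper: 0.9

```text
clock: 12.83
position: [531.3, -294.1, 115.4]
tcp_rot: [-0.109, 3.14, -0.0]
wrist_force: [0.1, 0.4, 0.2]
gripper_width: 72.3
gripper_force: 0.0
```

arm_command:
  plan:
    - {"delta_pos": [0,0,-0.05],"dr": [0,0,0]}
    - {"delta_pos": [0,0,-0.13],"dr": [0,0,0]}
    - {"delta_pos": [0,0,-0.2],"dr": [0,0,0]}
    - {"delta_pos": [0,0,-0.2],"dr": [0,0,0]}
    - {"delta_pos": [0,0,-0.2],"dr": [0,0,0]}
    - {"delta_pos": [0,0,-0.2],"dr": [0,0,0]}

```text
clock: 13.33
position: [531.0, -293.9, 195.0]
tcp_rot: [0.11, -3.14, -0.0]
wrist_force: [-0.4, 1.2, 0.3]
gripper_width: 82.7
gripper_force: 0.0
```

Run:
```python
from h import *
chain([(552.2,-10,140,1.64),(552.2,-10,46,1.64)])
```

```text
t 13.33 [ 531.  -293.9  195. ] psi 1.641 w 82.7 gf 0.0 F [-0.4  1.2  0.3] q1,7 [0.24 2.18]
(552.2, -10, 140, 1.64) dpos [-0.102, 0.704, 0.138] dr [0.0, 0.0, 0.0]
(552.2, -10, 46, 1.64) dpos [0.0, 0.0, 0.235] dr [0.0, 0.0, 0.0]
```

arm_command:
  plan:
    - {"delta_pos": [-0.01,0.07,0.01],"dr": [0,0,0]}
    - {"delta_pos": [-0.02,0.16,0.03],"dr": [0,0,0]}
    - {"delta_pos": [-0.04,0.25,0.05],"dr": [0,0,0]}
    - {"delta_pos": [-0.05,0.34,0.07],"dr": [0,0,0]}
    - {"delta_pos": [-0.06,0.43,0.09],"dr": [0,0,0]}
    - {"delta_pos": [-0.08,0.52,0.11],"dr": [0,0,0]}
    - {"delta_pos": [-0.09,0.61,0.13],"dr": [0,0,0]}
    - {"delta_pos": [-0.102,0.68,0.138],"dr": [0,0,0]}
    - {"delta_pos": [-0.102,0.704,0.138],"dr": [0,0,0]}
    - {"delta_pos": [-0.102,0.704,0.138],"dr": [0,0,0]}
    - {"delta_pos": [-0.102,0.704,0.138],"dr": [0,0,0]}
    - {"delta_pos": [-0.102,0.704,0.138],"dr": [0,0,0]}

```text
clock: 14.33
position: [552.0, -12.3, 139.8]
tcp_rot: [0.106, -3.139, 0.002]
wrist_force: [0.1, 0.1, 0.1]
gripper_width: 82.5
gripper_force: 0.0
```

arm_command:
  plan:
    - {"delta_pos": [0,0,0],"dr": [0,0,0]}
    - {"delta_pos": [0,0,0],"dr": [0,0,0]}
    - {"delta_pos": [0,0,0],"dr": [0,0,0]}

```text
clock: 14.58
position: [552.4, -11.6, 140.2]
tcp_rot: [-0.106, 3.14, -0.0]
wrist_force: [0.4, -0.7, -0.3]
gripper_width: 82.6
gripper_force: 0.0
```

Run:
```python
from h import *
from cell import *
d=get_image("wrist");r=edgefit([d],OB["tall"][0],(552.2,-10));print(r.x.round(1),r.fun)
t=get_image("top");sc=get_image("scene");np.savez("pics/top2.npz",**t);np.savez("pics/sc2.npz",**sc)
for v in([t],[t,sc]):
  print("small",edgefit(v,box(84,44,86,116),(531.6,-294.3,.069)).x.round(3),"long",edgefit(v,box(120,56,38,86),(531.6,-294.3,.069)).x.round(3))
im=np.hstack([cv2.resize(t["img"][120:260,330:450],(480,560),interpolation=cv2.INTER_CUBIC),cv2.resize(sc["img"][100:200,120:250],(320,560),interpolation=cv2.INTER_CUBIC)])
cv2.imwrite("pics/p2.png",im[...,::-1])
chain([(552.2,-10,46,1.64)])
```

```text
[553.1 -10.3] -30.5640804342059
small [ 5.30780e+02 -2.94509e+02  6.20000e-02] long [ 5.31139e+02 -2.96967e+02  6.10000e-02]
small [ 5.30842e+02 -2.94578e+02  6.10000e-02] long [ 5.30926e+02 -2.94028e+02  7.00000e-02]
t 14.73 [552.4 -10.8 140.2] psi 1.64 w 82.6 gf 0.0 F [ 0.5 -0.8  0.3] q1,7 [-0.22  1.67]
(552.2, -10, 46, 1.64) dpos [0.0, 0.002, 0.236] dr [0.0, 0.0, 0.0]
```

View pics/p2.png

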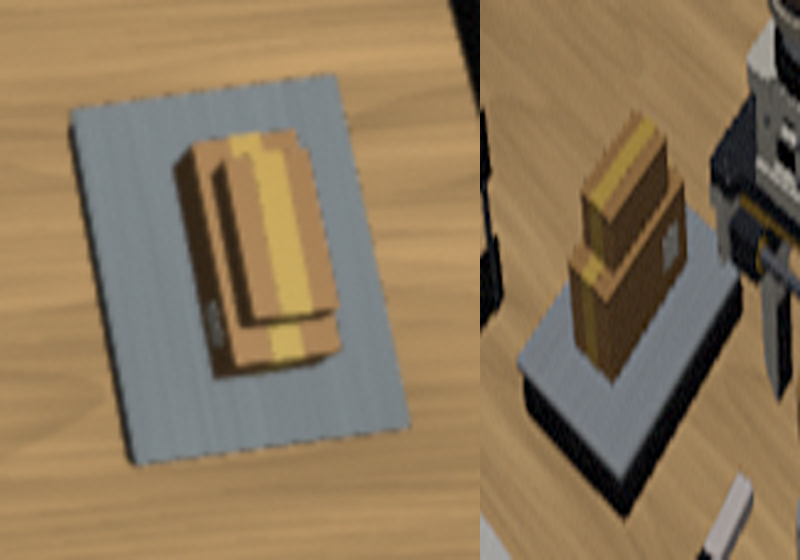

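The crop shows the small carton, around (275,225), stacked lengthways on the long carton. The fits put the two within 1 mm of each other and on the scale's middle. Next is the tall tin.

arm_command:
  plan:
    - {"delta_pos": [0,0.001,0.08],"dr": [0,0,0]}
    - {"delta_pos": [0,0.001,0.15],"dr": [0,0,0]}
    - {"delta_pos": [0,0.001,0.21],"dr": [0,0,0]}
    - {"delta_pos": [0,0.001,0.235],"dr": [0,0,0]}
    - {"delta_pos": [0,0.001,0.235],"dr": [0,0,0]}
    - {"delta_pos": [0,0.001,0.235],"dr": [0,0,0]}
    - {"delta_pos": [0,0.001,0.235],"dr": [0,0,0]}
    - {"delta_pos": [0,0.001,0.235],"dr": [0,0,0]}

```text
clock: 15.4
position: [553.4, -9.9, 47.6]
tcp_rot: [-0.109, 3.137, 0.0]
wrist_force: [0.2, 0.2, 0.5]
gripper_width: 82.9
gripper_force: 0.0
```

arm_command:
  plan:
    - {"delta_pos": [0,0,0],"dr": [0,0,0]}
    - {"delta_pos": [0,0,0],"dr": [0,0,0]}
    - {"delta_pos": [0,0,0],"dr": [0,0,0]}
    - {"delta_pos": [0,0,0],"dr": [0,0,0]}
    - {"delta_pos": [0,0,0],"dr": [0,0,0]}
    - {"delta_pos": [0,0,0],"dr": [0,0,0]}
    - {"delta_pos": [0,0,0],"dr": [0,0,0]}
    - {"delta_pos": [0,0,0],"dr": [0,0,0]}
    - {"delta_pos": [0,0,0],"dr": [0,0,0]}
  gripper: 0

```text
clock: 16.15
position: [552.3, -9.9, 46.2]
tcp_rot: [-0.109, 3.14, 0.0]
wrist_force: [-0.3, 0.7, 3.8]
gripper_width: 51.4
gripper_force: 30.0
```

Run:
```python
from h import *
chain([(552.5,-10,170,1.64),(615,316.8,150,1.683),(615,316.8,50.2,1.683)])
```

```text
t 16.15 [552.3  -9.9  46.2] psi 1.64 w 51.4 gf 30.0 F [-0.3  0.7  3.8] q1,7 [-0.19  1.7 ]
(552.5, -10, 170, 1.64) dpos [0.0, 0.0, -0.309] dr [0.0, 0.0, 0.0]
(615, 316.8, 150, 1.683) dpos [-0.213, 0.804, 0.05] dr [0.0, 0.0, -0.027]
(615, 316.8, 50.2, 1.683) dpos [0.0, 0.0, 0.249] dr [0.0, 0.0, 0.0]
```

arm_command:
  plan:
    - {"delta_pos": [0,0,-0.05],"dr": [0,0,0]}
    - {"delta_pos": [0,0,-0.12],"dr": [0,0,0]}
    - {"delta_pos": [0,0,-0.2],"dr": [0,0,0]}
    - {"delta_pos": [0,0,-0.27],"dr": [0,0,0]}
    - {"delta_pos": [0,0,-0.309],"dr": [0,0,0]}
    - {"delta_pos": [0,0,-0.309],"dr": [0,0,0]}
    - {"delta_pos": [0,0,-0.309],"dr": [0,0,0]}

```text
clock: 16.73
position: [552.5, -9.9, 170.0]
tcp_rot: [-0.11, 3.138, 0.0]
wrist_force: [0.3, 0.3, -2.3]
gripper_width: 51.5
gripper_force: 30.0
```

arm_command:
  plan:
    - {"delta_pos": [-0.01,0.05,0],"dr": [0,0,0]}
    - {"delta_pos": [-0.03,0.13,0],"dr": [0,0,0]}
    - {"delta_pos": [-0.06,0.22,0.01],"dr": [0,0,0]}
    - {"delta_pos": [-0.08,0.31,0.01],"dr": [0,0,-0.01]}
    - {"delta_pos": [-0.11,0.41,0.02],"dr": [0,0,-0.01]}
    - {"delta_pos": [-0.14,0.51,0.02],"dr": [0,0,-0.02]}
    - {"delta_pos": [-0.16,0.61,0.03],"dr": [0,0,-0.02]}
    - {"delta_pos": [-0.19,0.7,0.04],"dr": [0,0,-0.027]}
    - {"delta_pos": [-0.2,0.77,0.05],"dr": [0,0,-0.027]}
    - {"delta_pos": [-0.213,0.804,0.05],"dr": [0,0,-0.027]}
    - {"delta_pos": [-0.213,0.804,0.05],"dr": [0,0,-0.027]}
    - {"delta_pos": [-0.213,0.804,0.05],"dr": [0,0,-0.027]}

```text
clock: 17.73
position: [613.7, 317.3, 147.1]
tcp_rot: [0.179, -3.133, 0.003]
wrist_force: [0.7, -0.9, -2.0]
gripper_width: 51.9
gripper_force: 30.0
```

arm_command:
  plan:
    - {"delta_pos": [0,0,0],"dr": [0,0,0]}
    - {"delta_pos": [0,0,0.05],"dr": [0,0,0]}
    - {"delta_pos": [0,0,0.12],"dr": [0,0,0]}
    - {"delta_pos": [0,0,0.18],"dr": [0,0,0]}
    - {"delta_pos": [0,0,0.22],"dr": [0,0,0]}
    - {"delta_pos": [0,0,0.24],"dr": [0,0,0]}
    - {"delta_pos": [0,0,0.24],"dr": [0,0,0]}
    - {"delta_pos": [0,0,0.24],"dr": [0,0,0]}
    - {"delta_pos": [0,0,0.24],"dr": [0,0,0]}
    - {"delta_pos": [0,0,0.24],"dr": [0,0,0]}
    - {"delta_pos": [0,0,0.24],"dr": [0,0,0]}
    - {"delta_pos": [0,0,0.24],"dr": [0,0,0]}

```text
clock: 18.73
position: [615.3, 317.1, 54.6]
tcp_rot: [-0.176, 3.135, 0.001]
wrist_force: [-0.2, 0.6, -1.3]
gripper_width: 51.8
gripper_force: 30.0
```

Run:
```python
from h import *
chain([(615,316.8,49.8,1.683)])
```

```text
t 18.73 [615.3 317.1  54.6] psi 1.683 w 51.8 gf 30.0 F [-0.2  0.6 -1.3] q1,7 [-0.64  1.23]
(615, 316.8, 49.8, 1.683) dpos [0.001, -0.001, 0.012] dr [0.0, 0.001, 0.0]
```

arm_command:
  plan:
    - {"delta_pos": [0,-0.001,0.006],"dr": [0,0,0]}
    - {"delta_pos": [0,-0.001,0.011],"dr": [0,0,0]}
    - {"delta_pos": [0,-0.001,0.011],"dr": [0,0,0]}
    - {"delta_pos": [0,-0.001,0.011],"dr": [0,0,0]}
    - {"delta_pos": [0,-0.001,0.011],"dr": [0,0,0]}
    - {"delta_pos": [0,-0.001,0.011],"dr": [0,0,0]}

```text
clock: 19.23
position: [615.1, 316.5, 49.3]
tcp_rot: [-0.176, 3.136, 0.0]
wrist_force: [0.9, 0.0, -0.9]
gripper_width: 51.9
gripper_force: 30.0
```

arm_command:
  plan:
    - {"delta_pos": [0,0,0],"dr": [0,0,0]}

```text
clock: 19.32
position: [615.0, 316.4, 49.3]
tcp_rot: [-0.176, 3.137, 0.0]
wrist_force: [1.0, -0.5, -1.4]
gripper_width: 51.1
gripper_force: 30.0
```

Bottom is at the floor; releasing and rising.

arm_command:
  plan:
    - {"delta_pos": [0,0,0],"dr": [0,0,0]}
    - {"delta_pos": [0,0,0],"dr": [0,0,0]}
    - {"delta_pos": [0,0,0],"dr": [0,0,0]}
    - {"delta_pos": [0,0,0],"dr": [0,0,0]}
    - {"delta_pos": [0,0,0],"dr": [0,0,0]}
    - {"delta_pos": [0,0,0],"dr": [0,0,0]}
  gripper: 1

```text
clock: 19.82
position: [615.0, 316.4, 49.4]
tcp_rot: [-0.176, 3.137, 0.0]
wrist_force: [-0.9, 0.3, -0.2]
gripper_width: 87.0
gripper_force: 0.0
```

arm_command:
  plan:
    - {"delta_pos": [0,0,-0.05],"dr": [0,0,0]}
    - {"delta_pos": [0,0,-0.13],"dr": [0,0,0]}
    - {"delta_pos": [0,0,-0.2],"dr": [0,0,0]}
    - {"delta_pos": [0,0,-0.25],"dr": [0,0,0]}
    - {"delta_pos": [0,0,-0.25],"dr": [0,0,0]}
    - {"delta_pos": [0,0,-0.25],"dr": [0,0,0]}
    - {"delta_pos": [0,0,-0.25],"dr": [0,0,0]}

```text
clock: 20.4
position: [614.5, 316.2, 148.7]
tcp_rot: [0.176, -3.136, 0.001]
wrist_force: [-0.2, 0.3, -0.0]
gripper_width: 91.7
gripper_force: 0.0
```

Run:
```python
from h import *
chain([(674.1,87.8,120,1.57),(674.1,87.8,35,1.57)])
```

```text
t 20.4 [614.5 316.2 148.7] psi 1.683 w 91.7 gf 0.0 F [-0.2  0.3 -0. ] q1,7 [-0.65  1.22]
(674.1, 87.8, 120, 1.57) dpos [-0.084, -0.584, 0.072] dr [0.0, -0.001, 0.072]
(674.1, 87.8, 35, 1.57) dpos [0.0, 0.0, 0.212] dr [0.0, 0.0, 0.0]
```

arm_command:
  plan:
    - {"delta_pos": [-0.01,-0.06,0],"dr": [0,0,0.01]}
    - {"delta_pos": [-0.02,-0.14,0],"dr": [0,0,0.02]}
    - {"delta_pos": [-0.03,-0.23,0.02],"dr": [0,0,0.03]}
    - {"delta_pos": [-0.05,-0.32,0.03],"dr": [0,0,0.04]}
    - {"delta_pos": [-0.06,-0.41,0.05],"dr": [0,0,0.05]}
    - {"delta_pos": [-0.07,-0.49,0.06],"dr": [0,0,0.06]}
    - {"delta_pos": [-0.08,-0.55,0.072],"dr": [0,0,0.072]}
    - {"delta_pos": [-0.084,-0.584,0.072],"dr": [0,0,0.072]}
    - {"delta_pos": [-0.084,-0.584,0.072],"dr": [0,0,0.072]}
    - {"delta_pos": [-0.084,-0.584,0.072],"dr": [0,0,0.072]}
    - {"delta_pos": [-0.084,-0.584,0.072],"dr": [0,0,0.072]}
    - {"delta_pos": [-0.084,-0.584,0.072],"dr": [0,0,0.072]}

```text
clock: 21.4
position: [674.0, 91.0, 120.5]
tcp_rot: [0.004, -3.141, -0.002]
wrist_force: [-0.2, 0.4, 0.1]
gripper_width: 91.3
gripper_force: 0.0
```

arm_command:
  plan:
    - {"delta_pos": [0,0,0],"dr": [0,0,0]}
    - {"delta_pos": [0,0,0],"dr": [0,0,0]}
    - {"delta_pos": [0,0,0],"dr": [0,0,0]}

```text
clock: 21.65
position: [674.4, 89.0, 120.7]
tcp_rot: [-0.0, 3.141, 0.0]
wrist_force: [-0.2, -0.5, 0.3]
gripper_width: 91.8
gripper_force: 0.0
```

Run:
```python
from h import *
from cell import *
d=get_image("wrist");r=edgefit([d],OB["low"][0],(674.1,87.8));print(r.x.round(1),r.fun)
t=get_image("top");sc=get_image("scene");
for v in([t],[t,sc]):
  print("tall",edgefit(v,cyl(26,3,75),(615,316.5)).x.round(1),"tray",edgefit(v,box(270,120,8),(530,307,.112)).x.round(3))
chain([(674.1,87.8,35,1.57)])
```

```text
[673.6  87.4] -26.94355173806745
tall [616.7 330.7] tray [5.30988e+02 3.04982e+02 1.26000e-01]
tall [616.5 316.5] tray [5.29187e+02 3.08142e+02 1.11000e-01]
t 21.8 [674.5  88.3 120.6] psi 1.57 w 92.1 gf 0.0 F [0.4 0.9 0.2] q1,7 [-0.32  1.47]
(674.1, 87.8, 35, 1.57) dpos [0.001, -0.001, 0.214] dr [0.0, 0.0, 0.0]
```

arm_command:
  plan:
    - {"delta_pos": [0,0,0.08],"dr": [0,0,0]}
    - {"delta_pos": [0,0,0.15],"dr": [0,0,0]}
    - {"delta_pos": [0,0,0.2],"dr": [0,0,0]}
    - {"delta_pos": [0.001,0,0.214],"dr": [0,0,0]}
    - {"delta_pos": [0.001,0,0.214],"dr": [0,0,0]}
    - {"delta_pos": [0.001,0,0.214],"dr": [0,0,0]}
    - {"delta_pos": [0.001,0,0.214],"dr": [0,0,0]}
    - {"delta_pos": [0.001,0,0.214],"dr": [0,0,0]}

```text
clock: 22.47
position: [675.2, 88.2, 36.7]
tcp_rot: [0.002, 3.139, 0.001]
wrist_force: [-0.2, -0.8, -0.0]
gripper_width: 92.0
gripper_force: 0.0
```

arm_command:
  plan:
    - {"delta_pos": [0,0,0],"dr": [0,0,0]}
    - {"delta_pos": [0,0,0],"dr": [0,0,0]}
    - {"delta_pos": [0,0,0],"dr": [0,0,0]}
    - {"delta_pos": [0,0,0],"dr": [0,0,0]}
    - {"delta_pos": [0,0,0],"dr": [0,0,0]}
    - {"delta_pos": [0,0,0],"dr": [0,0,0]}
    - {"delta_pos": [0,0,0],"dr": [0,0,0]}
    - {"delta_pos": [0,0,0],"dr": [0,0,0]}
    - {"delta_pos": [0,0,0],"dr": [0,0,0]}
  gripper: 0

```text
clock: 23.22
position: [674.1, 88.1, 35.1]
tcp_rot: [0.002, 3.142, 0.0]
wrist_force: [-0.2, -0.4, 2.6]
gripper_width: 63.1
gripper_force: 30.0
```

Run:
```python
from h import *
chain([(674.1,87.8,160,1.57),(560,195,160,1.62),(446,297.8,130,1.683),(446,297.8,39,1.683)])
```

```text
t 23.22 [674.1  88.1  35.1] psi 1.57 w 63.1 gf 30.0 F [-0.2 -0.4  2.6] q1,7 [-0.31  1.49]
(674.1, 87.8, 160, 1.57) dpos [0.0, -0.001, -0.312] dr [0.0, 0.0, 0.0]
(560, 195, 160, 1.62) dpos [0.286, 0.268, 0.0] dr [0.0, 0.0, -0.032]
(446, 297.8, 130, 1.683) dpos [0.272, 0.271, 0.075] dr [0.0, 0.0, -0.04]
(446, 297.8, 39, 1.683) dpos [0.0, 0.0, 0.227] dr [0.0, 0.0, 0.0]
```

arm_command:
  plan:
    - {"delta_pos": [0,0,-0.05],"dr": [0,0,0]}
    - {"delta_pos": [0,0,-0.12],"dr": [0,0,0]}
    - {"delta_pos": [0,0,-0.2],"dr": [0,0,0]}
    - {"delta_pos": [0,0,-0.27],"dr": [0,0,0]}
    - {"delta_pos": [0,0,-0.312],"dr": [0,0,0]}
    - {"delta_pos": [0,0,-0.312],"dr": [0,0,0]}

```text
clock: 23.72
position: [676.3, 88.2, 164.2]
tcp_rot: [0.002, 3.135, 0.002]
wrist_force: [0.4, -0.6, -0.8]
gripper_width: 63.5
gripper_force: 30.0
```

arm_command:
  plan:
    - {"delta_pos": [0.04,0.04,0],"dr": [0,0,0]}
    - {"delta_pos": [0.1,0.1,0],"dr": [0,0,-0.01]}
    - {"delta_pos": [0.16,0.16,0],"dr": [0,0,-0.02]}
    - {"delta_pos": [0.23,0.22,0],"dr": [0,0,-0.03]}
    - {"delta_pos": [0.286,0.268,0],"dr": [0,0,-0.032]}
    - {"delta_pos": [0.286,0.268,0],"dr": [0,0,-0.032]}

```text
clock: 24.22
position: [554.0, 201.1, 158.4]
tcp_rot: [0.09, -3.135, -0.004]
wrist_force: [-1.2, -0.3, -0.9]
gripper_width: 63.6
gripper_force: 30.0
```

arm_command:
  plan:
    - {"delta_pos": [0.04,0.04,0.01],"dr": [0,0,0]}
    - {"delta_pos": [0.1,0.1,0.02],"dr": [0,0,-0.01]}
    - {"delta_pos": [0.16,0.16,0.04],"dr": [0,0,-0.02]}
    - {"delta_pos": [0.23,0.22,0.06],"dr": [0,0,-0.03]}
    - {"delta_pos": [0.272,0.271,0.075],"dr": [0,0,-0.04]}
    - {"delta_pos": [0.272,0.271,0.075],"dr": [0,0,-0.04]}
    - {"delta_pos": [0.272,0.271,0.075],"dr": [0,0,-0.04]}
    - {"delta_pos": [0.272,0.271,0.075],"dr": [0,0,-0.04]}

```text
clock: 24.88
position: [446.2, 297.6, 129.3]
tcp_rot: [0.175, -3.137, 0.001]
wrist_force: [0.3, -0.4, -1.1]
gripper_width: 63.8
gripper_force: 30.0
```

arm_command:
  plan:
    - {"delta_pos": [0,0,0],"dr": [0,0,0]}
    - {"delta_pos": [0,0,0.06],"dr": [0,0,0]}
    - {"delta_pos": [0,0,0.12],"dr": [0,0,0]}
    - {"delta_pos": [0,0,0.17],"dr": [0,0,0]}
    - {"delta_pos": [0,0,0.21],"dr": [0,0,0]}
    - {"delta_pos": [0,0,0.21],"dr": [0,0,0]}
    - {"delta_pos": [0,0,0.21],"dr": [0,0,0]}
    - {"delta_pos": [0,0,0.21],"dr": [0,0,0]}
    - {"delta_pos": [0,0,0.21],"dr": [0,0,0]}
    - {"delta_pos": [0,0,0.21],"dr": [0,0,0]}
    - {"delta_pos": [0,0,0.21],"dr": [0,0,0]}

```text
clock: 25.8
position: [446.3, 298.6, 46.6]
tcp_rot: [-0.176, 3.135, 0.002]
wrist_force: [0.3, 0.1, -0.8]
gripper_width: 63.3
gripper_force: 30.0
```

Run:
```python
from h import *
chain([(446,297.8,38.5,1.683)])
```

```text
t 25.8 [446.3 298.6  46.6] psi 1.683 w 63.3 gf 30.0 F [ 0.3  0.1 -0.8] q1,7 [-0.76  1.08]
(446, 297.8, 38.5, 1.683) dpos [0.001, -0.002, 0.02] dr [0.001, 0.001, 0.0]
```

arm_command:
  plan:
    - {"delta_pos": [0,-0.001,0.01],"dr": [0,0,0]}
    - {"delta_pos": [0,-0.001,0.019],"dr": [0,0,0]}
    - {"delta_pos": [0,-0.001,0.019],"dr": [0,0,0]}
    - {"delta_pos": [0,-0.001,0.019],"dr": [0,0,0]}
    - {"delta_pos": [0,-0.001,0.019],"dr": [0,0,0]}
    - {"delta_pos": [0,-0.001,0.019],"dr": [0,0,0]}
    - {"delta_pos": [0,-0.001,0.019],"dr": [0,0,0]}

```text
clock: 26.38
position: [445.7, 297.8, 38.0]
tcp_rot: [0.176, -3.136, 0.0]
wrist_force: [-0.2, 0.1, -0.5]
gripper_width: 63.5
gripper_force: 30.0
```

arm_command:
  plan:
    - {"delta_pos": [0,0,0],"dr": [0,0,0]}

```text
clock: 26.47
position: [445.8, 297.8, 38.1]
tcp_rot: [0.176, -3.137, 0.0]
wrist_force: [-0.2, -0.7, -0.9]
gripper_width: 63.5
gripper_force: 30.0
```

arm_command:
  plan:
    - {"delta_pos": [0,0,0],"dr": [0,0,0]}
    - {"delta_pos": [0,0,0],"dr": [0,0,0]}
    - {"delta_pos": [0,0,0],"dr": [0,0,0]}
    - {"delta_pos": [0,0,0],"dr": [0,0,0]}
    - {"delta_pos": [0,0,0],"dr": [0,0,0]}
  gripper: 1

```text
clock: 26.88
position: [445.9, 297.9, 38.2]
tcp_rot: [-0.176, 3.137, 0.0]
wrist_force: [0.7, -0.1, 1.4]
gripper_width: 90.1
gripper_force: 0.0
```

arm_command:
  plan:
    - {"delta_pos": [0,0,-0.05],"dr": [0,0,0]}
    - {"delta_pos": [0,0,-0.13],"dr": [0,0,0]}
    - {"delta_pos": [0,0,-0.22],"dr": [0,0,0]}
    - {"delta_pos": [0,0,-0.25],"dr": [0,0,0]}
    - {"delta_pos": [0,0,-0.25],"dr": [0,0,0]}
    - {"delta_pos": [0,0,-0.25],"dr": [0,0,0]}

```text
clock: 27.38
position: [446.1, 298.2, 138.7]
tcp_rot: [-0.176, 3.135, 0.002]
wrist_force: [-0.5, -0.2, -0.1]
gripper_width: 91.9
gripper_force: 0.0
```

Run:
```python
from h import *
chain([(450,100,140,1.62),(439.8,-98.6,110,1.57),(439.8,-98.6,33,1.57)])
```

```text
t 27.38 [446.1 298.2 138.7] psi 1.683 w 91.9 gf 0.0 F [-0.5 -0.2 -0.1] q1,7 [-0.78  1.06]
(450, 100, 140, 1.62) dpos [0.046, -0.493, -0.004] dr [0.001, 0.001, 0.04]
(439.8, -98.6, 110, 1.57) dpos [0.05, -0.495, 0.075] dr [0.0, 0.0, 0.032]
(439.8, -98.6, 33, 1.57) dpos [0.0, 0.0, 0.193] dr [0.0, 0.0, 0.0]
```

arm_command:
  plan:
    - {"delta_pos": [0.01,-0.06,0],"dr": [0,0,0.01]}
    - {"delta_pos": [0.01,-0.14,0],"dr": [0,0,0.01]}
    - {"delta_pos": [0.02,-0.22,0],"dr": [0,0,0.02]}
    - {"delta_pos": [0.03,-0.3,0],"dr": [0,0,0.02]}
    - {"delta_pos": [0.03,-0.38,0],"dr": [0,0,0.03]}
    - {"delta_pos": [0.046,-0.45,0],"dr": [0,0,0.04]}
    - {"delta_pos": [0.046,-0.493,-0.004],"dr": [0,0,0.04]}

```text
clock: 27.97
position: [447.5, 96.1, 138.0]
tcp_rot: [0.071, -3.137, 0.003]
wrist_force: [-0.8, -0.3, -0.5]
gripper_width: 91.9
gripper_force: 0.0
```

arm_command:
  plan:
    - {"delta_pos": [0,-0.08,0],"dr": [0,0,0.01]}
    - {"delta_pos": [0.01,-0.16,0.02],"dr": [0,0,0.01]}
    - {"delta_pos": [0.02,-0.24,0.03],"dr": [0,0,0.02]}
    - {"delta_pos": [0.03,-0.32,0.05],"dr": [0,0,0.02]}
    - {"delta_pos": [0.04,-0.4,0.06],"dr": [0,0,0.032]}
    - {"delta_pos": [0.05,-0.46,0.075],"dr": [0,0,0.032]}
    - {"delta_pos": [0.05,-0.495,0.075],"dr": [0,0,0.032]}
    - {"delta_pos": [0.05,-0.495,0.075],"dr": [0,0,0.032]}
    - {"delta_pos": [0.05,-0.495,0.075],"dr": [0,0,0.032]}
    - {"delta_pos": [0.05,-0.495,0.075],"dr": [0,0,0.032]}
    - {"delta_pos": [0.05,-0.495,0.075],"dr": [0,0,0.032]}
    - {"delta_pos": [0.05,-0.495,0.075],"dr": [0,0,0.032]}

```text
clock: 28.97
position: [439.4, -97.7, 109.6]
tcp_rot: [0.001, -3.141, -0.001]
wrist_force: [-0.1, -0.0, 0.0]
gripper_width: 91.6
gripper_force: 0.0
```

Run:
```python
from h import *
from cell import *
d=get_image("wrist");np.savez("pics/w5.npz",**d);r=edgefit([d],OB["tape"][0],(439.5,-98.6));print(r.x.round(1),r.fun)
t=get_image("top");sc=get_image("scene");np.savez("pics/top3.npz",**t);np.savez("pics/sc3.npz",**sc)
for v in([t],[sc],[t,sc]):
  print("tall",edgefit(v,cyl(26,3,75),(615,316.5),4).x.round(1),"low",edgefit(v,cyl(32,3,39),(446,297.8),4).x.round(1),"tray",edgefit(v,box(270,120,0,8),(530,307,.112)).x.round(3))
im=cv2.resize(d["img"][...,::-1],(800,600)).copy()
cv2.polylines(im,[np.round(up(proj(d,circ(*r.x,32,26)))).astype(int)],True,(0,255,0),1)
cv2.imwrite("pics/w5.png",im)
chain([(439.8,-98.6,33,1.57)])
```

```text
[ 437.5 -100.6] -30.646022807114797
tall [615.3 315.4] low [445.2 296.6] tray [5.29266e+02 3.05483e+02 1.11000e-01]
tall [616.4 316.8] low [446.6 298.3] tray [5.28928e+02 3.08532e+02 1.09000e-01]
tall [616.1 316.3] low [446.2 297.4] tray [5.29121e+02 3.07314e+02 1.13000e-01]
t 29.12 [439.5 -98.2 109.8] psi 1.571 w 91.6 gf 0.0 F [ 0.6 -0.1  0. ] q1,7 [-0.08  1.81]
(439.8, -98.6, 33, 1.57) dpos [-0.001, -0.001, 0.192] dr [0.0, 0.0, 0.001]
```

View pics/w5.png

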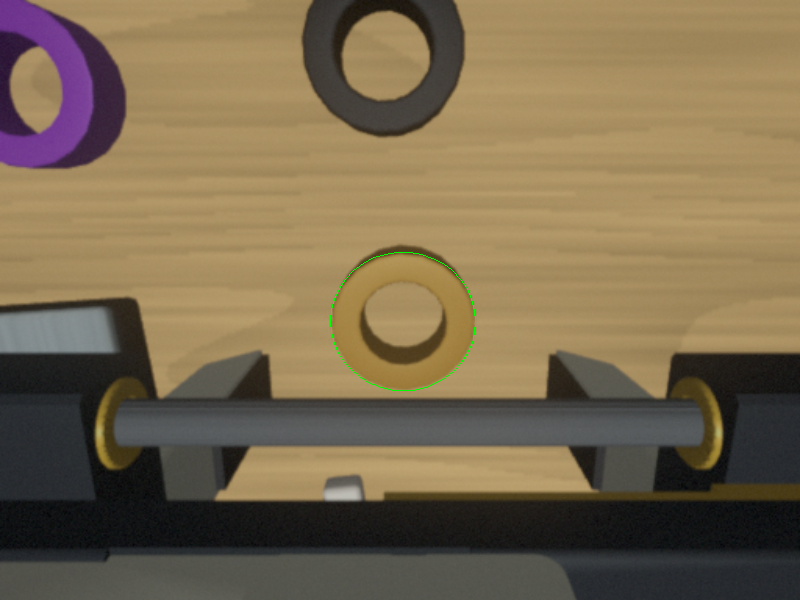

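Brown tape is under the gripper at (403,320), with its fit tight; the decoys and marker are clear. The tins sit within 2 mm of their spots.

arm_command:
  plan:
    - {"delta_pos": [0.003,-0.003,0.07],"dr": [0,0,0]}
    - {"delta_pos": [0.003,-0.003,0.14],"dr": [0,0,0]}
    - {"delta_pos": [0.003,-0.003,0.18],"dr": [0,0,0]}
    - {"delta_pos": [0.003,-0.003,0.193],"dr": [0,0,0]}
    - {"delta_pos": [0.003,-0.003,0.193],"dr": [0,0,0]}
    - {"delta_pos": [0.003,-0.003,0.193],"dr": [0,0,0]}
    - {"delta_pos": [0.003,-0.003,0.193],"dr": [0,0,0]}
    - {"delta_pos": [0.003,-0.003,0.193],"dr": [0,0,0]}

```text
clock: 29.78
position: [439.0, -100.1, 33.5]
tcp_rot: [0.001, 3.14, -0.0]
wrist_force: [0.4, 0.0, -0.5]
gripper_width: 91.8
gripper_force: 0.0
```

arm_command:
  plan:
    - {"delta_pos": [0,0,0],"dr": [0,0,0]}
    - {"delta_pos": [0,0,0],"dr": [0,0,0]}
    - {"delta_pos": [0,0,0],"dr": [0,0,0]}
    - {"delta_pos": [0,0,0],"dr": [0,0,0]}
    - {"delta_pos": [0,0,0],"dr": [0,0,0]}
    - {"delta_pos": [0,0,0],"dr": [0,0,0]}
    - {"delta_pos": [0,0,0],"dr": [0,0,0]}
    - {"delta_pos": [0,0,0],"dr": [0,0,0]}
    - {"delta_pos": [0,0,0],"dr": [0,0,0]}
  gripper: 0

```text
clock: 30.53
position: [438.2, -100.1, 32.6]
tcp_rot: [0.002, 3.141, 0.0]
wrist_force: [-0.1, 0.6, 5.7]
gripper_width: 63.8
gripper_force: 30.0
```

Run:
```python
from h import *
chain([(438,-99,170,1.57),(480,110,170,1.62),(530.5,307.3,130,1.683),(530.5,307.3,37,1.683)])
```

```text
t 30.53 [ 438.2 -100.1   32.6] psi 1.57 w 63.8 gf 30.0 F [-0.1  0.6  5.7] q1,7 [-0.03  1.87]
(438, -99, 170, 1.57) dpos [0.001, 0.003, -0.343] dr [0.0, 0.0, 0.0]
(480, 110, 170, 1.62) dpos [-0.105, 0.522, 0.0] dr [0.0, 0.0, -0.032]
(530.5, 307.3, 130, 1.683) dpos [-0.15, 0.487, 0.1] dr [0.0, 0.0, -0.04]
(530.5, 307.3, 37, 1.683) dpos [0.0, 0.0, 0.232] dr [0.0, 0.0, 0.0]
```

arm_command:
  plan:
    - {"delta_pos": [0,0,-0.05],"dr": [0,0,0]}
    - {"delta_pos": [0,0,-0.12],"dr": [0,0,0]}
    - {"delta_pos": [0,0,-0.2],"dr": [0,0,0]}
    - {"delta_pos": [0,0,-0.28],"dr": [0,0,0]}
    - {"delta_pos": [0,0.003,-0.343],"dr": [0,0,0]}
    - {"delta_pos": [0.001,0.003,-0.343],"dr": [0,0,0]}

```text
clock: 31.03
position: [440.1, -99.2, 173.8]
tcp_rot: [0.002, 3.135, -0.0]
wrist_force: [1.1, 0.4, -1.3]
gripper_width: 63.9
gripper_force: 30.0
```

arm_command:
  plan:
    - {"delta_pos": [-0.01,0.06,0],"dr": [0,0,0]}
    - {"delta_pos": [-0.03,0.13,0],"dr": [0,0,-0.01]}
    - {"delta_pos": [-0.04,0.21,0],"dr": [0,0,-0.01]}
    - {"delta_pos": [-0.06,0.29,0],"dr": [0,0,-0.02]}
    - {"delta_pos": [-0.08,0.38,0],"dr": [0,0,-0.02]}
    - {"delta_pos": [-0.09,0.46,0],"dr": [0,0,-0.032]}
    - {"delta_pos": [-0.105,0.522,0],"dr": [0,0,-0.032]}

```text
clock: 31.62
position: [479.3, 112.8, 168.8]
tcp_rot: [0.082, -3.139, -0.001]
wrist_force: [0.4, -0.5, -0.9]
gripper_width: 64.0
gripper_force: 30.0
```

arm_command:
  plan:
    - {"delta_pos": [-0.02,0.07,0.01],"dr": [0,0,0]}
    - {"delta_pos": [-0.04,0.14,0.02],"dr": [0,0,-0.01]}
    - {"delta_pos": [-0.06,0.22,0.04],"dr": [0,0,-0.01]}
    - {"delta_pos": [-0.09,0.3,0.06],"dr": [0,0,-0.02]}
    - {"delta_pos": [-0.12,0.38,0.08],"dr": [0,0,-0.03]}
    - {"delta_pos": [-0.14,0.45,0.1],"dr": [0,0,-0.04]}
    - {"delta_pos": [-0.15,0.487,0.1],"dr": [0,0,-0.04]}
    - {"delta_pos": [-0.15,0.487,0.1],"dr": [0,0,-0.04]}
    - {"delta_pos": [-0.15,0.487,0.1],"dr": [0,0,-0.04]}
    - {"delta_pos": [-0.15,0.487,0.1],"dr": [0,0,-0.04]}
    - {"delta_pos": [-0.15,0.487,0.1],"dr": [0,0,-0.04]}

```text
clock: 32.53
position: [530.3, 305.7, 129.5]
tcp_rot: [0.173, -3.136, 0.001]
wrist_force: [-0.4, -0.1, -0.2]
gripper_width: 64.1
gripper_force: 30.0
```

arm_command:
  plan:
    - {"delta_pos": [0,0,0.05],"dr": [0,0,0]}
    - {"delta_pos": [0,0,0.11],"dr": [0,0,0]}
    - {"delta_pos": [0,0,0.17],"dr": [0,0,0]}
    - {"delta_pos": [0,0,0.21],"dr": [0,0,0]}
    - {"delta_pos": [0,0,0.21],"dr": [0,0,0]}
    - {"delta_pos": [0,0,0.21],"dr": [0,0,0]}
    - {"delta_pos": [0,0,0.21],"dr": [0,0,0]}
    - {"delta_pos": [0,0,0.21],"dr": [0,0,0]}
    - {"delta_pos": [0,0,0.21],"dr": [0,0,0]}
    - {"delta_pos": [0,0,0.21],"dr": [0,0,0]}

```text
clock: 33.37
position: [530.8, 307.7, 46.8]
tcp_rot: [-0.176, 3.135, 0.001]
wrist_force: [0.2, -1.3, -1.4]
gripper_width: 64.3
gripper_force: 30.0
```

Run:
```python
from h import *
chain([(530.6,307.2,36,1.683)])
```

```text
t 33.37 [530.8 307.7  46.8] psi 1.683 w 64.3 gf 30.0 F [ 0.2 -1.3 -1.4] q1,7 [-0.68  1.15]
(530.6, 307.2, 36, 1.683) dpos [0.001, -0.001, 0.027] dr [0.001, 0.001, 0.0]
```

arm_command:
  plan:
    - {"delta_pos": [0,-0.001,0.012],"dr": [0,0,0]}
    - {"delta_pos": [0,-0.001,0.022],"dr": [0,0,0]}
    - {"delta_pos": [0,-0.001,0.025],"dr": [0,0,0]}
    - {"delta_pos": [0,-0.001,0.025],"dr": [0,0,0]}
    - {"delta_pos": [0,-0.001,0.025],"dr": [0,0,0]}
    - {"delta_pos": [0,-0.001,0.025],"dr": [0,0,0]}
    - {"delta_pos": [0,-0.001,0.025],"dr": [0,0,0]}
    - {"delta_pos": [0,-0.001,0.025],"dr": [0,0,0]}

```text
clock: 34.03
position: [530.3, 306.9, 35.7]
tcp_rot: [0.176, -3.136, 0.0]
wrist_force: [-2.0, -0.3, 3.4]
gripper_width: 63.8
gripper_force: 30.0
```

arm_command:
  plan:
    - {"delta_pos": [0,0,0],"dr": [0,0,0]}

```text
clock: 34.12
position: [530.2, 306.9, 35.7]
tcp_rot: [0.176, -3.136, 0.0]
wrist_force: [-2.2, -1.0, 4.7]
gripper_width: 64.0
gripper_force: 30.0
```

Touching the floor; open and rise, then move clear.

arm_command:
  plan:
    - {"delta_pos": [0,0,0],"dr": [0,0,0]}
    - {"delta_pos": [0,0,0],"dr": [0,0,0]}
    - {"delta_pos": [0,0,0],"dr": [0,0,0]}
    - {"delta_pos": [0,0,0],"dr": [0,0,0]}
    - {"delta_pos": [0,0,0],"dr": [0,0,0]}
  gripper: 0.9

```text
clock: 34.53
position: [530.4, 307.0, 35.6]
tcp_rot: [-0.176, 3.137, 0.0]
wrist_force: [0.4, 0.1, 0.1]
gripper_width: 82.6
gripper_force: 0.0
```

arm_command:
  plan:
    - {"delta_pos": [0,0,-0.05],"dr": [0,0,0]}
    - {"delta_pos": [0,0,-0.13],"dr": [0,0,0]}
    - {"delta_pos": [0,0,-0.22],"dr": [0,0,0]}
    - {"delta_pos": [0,0,-0.31],"dr": [0,0,0]}
    - {"delta_pos": [0,0,-0.4],"dr": [0,0,0]}
    - {"delta_pos": [0.1,0.06,-0.45],"dr": [0,0,0]}
    - {"delta_pos": [0.2,0.14,-0.45],"dr": [0,0,0]}
    - {"delta_pos": [0.28,0.22,-0.45],"dr": [0,0,0]}
    - {"delta_pos": [0.34,0.3,-0.45],"dr": [0,0,0]}
    - {"delta_pos": [0.4,0.4,-0.45],"dr": [0,0,0]}
    - {"delta_pos": [0.4,0.4,-0.45],"dr": [0,0,0]}
    - {"delta_pos": [0.4,0.4,-0.45],"dr": [0,0,0]}

```text
clock: 35.53
position: [351.9, 448.2, 216.5]
tcp_rot: [-0.18, 3.136, -0.006]
wrist_force: [-4.9, -10.3, 13.7]
gripper_width: 81.8
gripper_force: 8.0
```

arm_command:
  plan:
    - {"delta_pos": [0,0,0],"dr": [0,0,0]}
    - {"delta_pos": [0,0,0],"dr": [0,0,0]}
    - {"delta_pos": [0,0,0],"dr": [0,0,0]}
    - {"delta_pos": [0,0,0],"dr": [0,0,0]}
    - {"delta_pos": [0,0,0],"dr": [0,0,0]}
    - {"delta_pos": [0,0,0],"dr": [0,0,0]}

```text
clock: 36.03
position: [352.1, 447.4, 216.4]
tcp_rot: [0.177, -3.135, 0.001]
wrist_force: [-7.0, -6.7, 11.2]
gripper_width: 82.6
gripper_force: 6.5
```

Run:
```python
from h import *
from cell import *
t=get_image("top");sc=get_image("scene")
for v in([t],[sc],[t,sc]):
  print("tall",edgefit(v,cyl(26,3,75),(615,316.5),4).x.round(1),"low",edgefit(v,cyl(32,3,39),(446,297.8),4).x.round(1),"tape",edgefit(v,cyl(32,3,29),(530.3,307),4).x.round(1))
  print("tray",edgefit(v,box(270,120,0,8),(530,307,.112)).x.round(3),"small",edgefit(v,box(84,44,86,116),(531.6,-294.3,.069)).x.round(3),"long",edgefit(v,box(120,56,38,86),(531.6,-294.3,.069)).x.round(3))
cv2.imwrite("pics/f.png",cv2.resize(t["img"][...,::-1],(800,600),interpolation=cv2.INTER_CUBIC))
cv2.imwrite("pics/f2.png",cv2.resize(sc["img"][...,::-1],(800,600),interpolation=cv2.INTER_CUBIC))
chain([])
```

```text
tall [615.4 315.5] low [445.2 296.6] tape [529.  305.4]
tray [5.29404e+02 3.05691e+02 1.11000e-01] small [ 5.30983e+02 -2.94664e+02  5.90000e-02] long [ 5.31134e+02 -2.96430e+02  6.30000e-02]
tall [615.8 317.3] low [446.5 298.3] tape [531.5 307.5]
tray [5.28898e+02 3.08672e+02 1.09000e-01] small [ 5.31646e+02 -2.94421e+02  7.10000e-02] long [ 5.32421e+02 -2.91807e+02  7.20000e-02]
tall [615.7 316.8] low [446.1 297.7] tape [530.2 306.9]
tray [5.29154e+02 3.07264e+02 1.12000e-01] small [ 5.31034e+02 -2.94657e+02  6.00000e-02] long [ 5.30917e+02 -2.94003e+02  7.50000e-02]
t 36.13 [352.1 447.5 216.4] psi 1.684 w 82.9 gf 6.5 F [-6.4 -6.4 12.1] q1,7 [-1.05  0.72]
```

View pics/f.png

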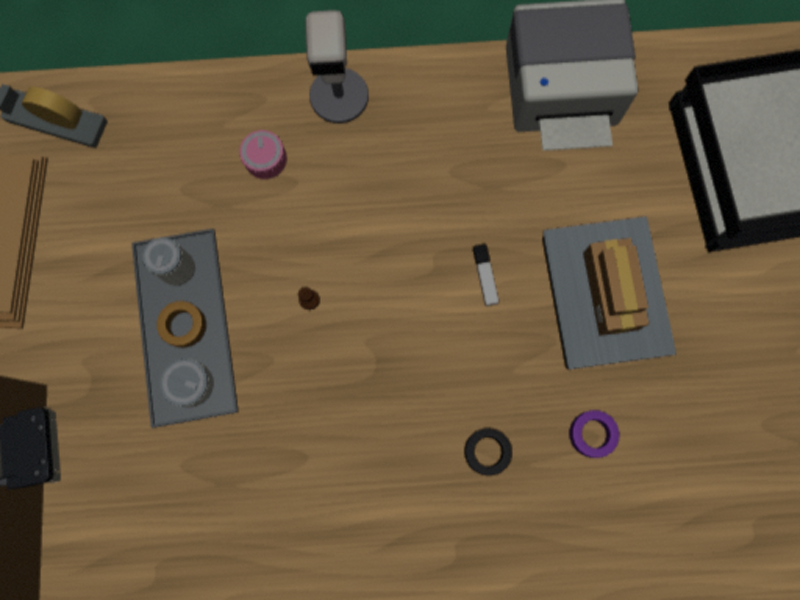

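View pics/f2.png

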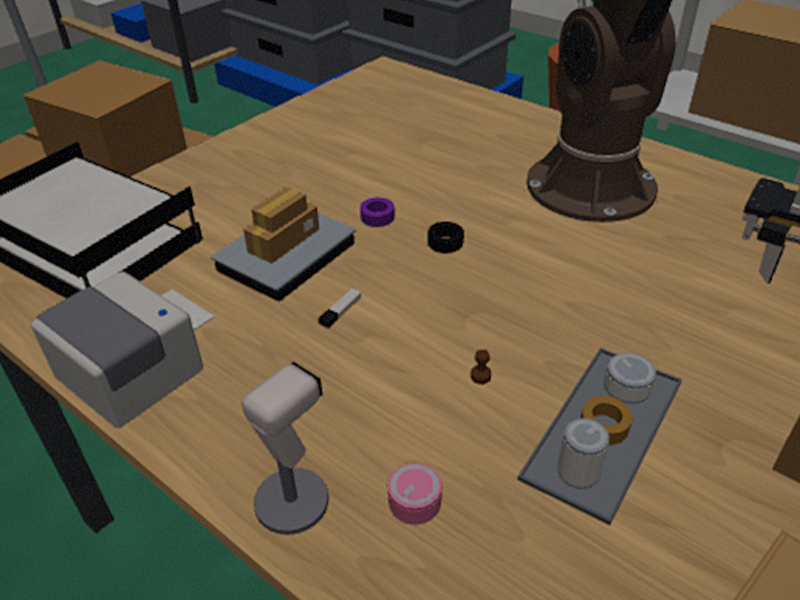

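The order stands as asked and the bystanders have not moved. But the retreat brought the gripper against the dark box at the left edge (about 14 N, under the limit), so I'm backing off along the entry path.

arm_command:
  plan:
    - {"delta_pos": [-0.02,-0.03,-0.02],"dr": [0,0,0]}
    - {"delta_pos": [-0.06,-0.09,-0.05],"dr": [0,0,0]}
    - {"delta_pos": [-0.1,-0.17,-0.07],"dr": [0,0,0]}
    - {"delta_pos": [-0.14,-0.25,-0.07],"dr": [0,0,0]}
    - {"delta_pos": [-0.18,-0.33,-0.07],"dr": [0,0,0]}
    - {"delta_pos": [-0.2,-0.4,-0.07],"dr": [0,0,0]}
    - {"delta_pos": [-0.2,-0.48,-0.07],"dr": [0,0,0]}
    - {"delta_pos": [-0.2,-0.56,-0.07],"dr": [0,0,0]}
    - {"delta_pos": [-0.2,-0.62,-0.07],"dr": [0,0,0]}
    - {"delta_pos": [-0.2,-0.62,-0.07],"dr": [0,0,0]}
    - {"delta_pos": [-0.2,-0.62,-0.07],"dr": [0,0,0]}
    - {"delta_pos": [-0.2,-0.62,-0.07],"dr": [0,0,0]}

```text
clock: 37.13
position: [460.6, 211.3, 243.9]
tcp_rot: [-0.176, 3.136, 0.001]
wrist_force: [-0.1, 0.1, 0.1]
gripper_width: 82.7
gripper_force: 0.0
```

arm_command:
  plan:
    - {"delta_pos": [0,0,0],"dr": [0,0,0]}
    - {"delta_pos": [0,0,0],"dr": [0,0,0]}
    - {"delta_pos": [0,0,0],"dr": [0,0,0]}
    - {"delta_pos": [0,0,0],"dr": [0,0,0]}
    - {"delta_pos": [0,0,0],"dr": [0,0,0]}
    - {"delta_pos": [0,0,0],"dr": [0,0,0]}

```text
clock: 37.63
position: [460.7, 210.8, 243.7]
tcp_rot: [0.177, -3.137, 0.0]
wrist_force: [-0.3, -0.9, 1.0]
gripper_width: 82.4
gripper_force: 0.0
```

Run:
```python
from h import *
from cell import *
t=get_image("top");sc=get_image("scene")
cv2.imwrite("pics/g.png",np.hstack([cv2.resize(i["img"][...,::-1],(400,300),interpolation=cv2.INTER_AREA) for i in(t,sc)]))
chain([])
```

```text
t 37.73 [460.7 210.7 243.7] psi 1.683 w 82.8 gf 0.0 F [-0.4  0.4  0. ] q1,7 [-0.67  1.2 ]
```

View pics/g.png

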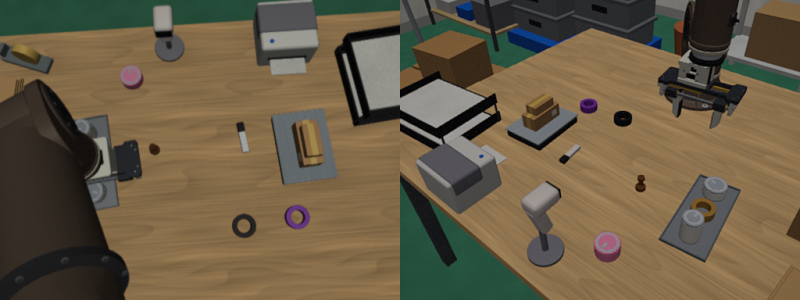

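The gripper is clear, open and touching nothing. The cartons (at (310,142) left) and the tray row (at (703,215) right) stand in place, so I'm handing in.

```bash
python3 -c "
from cell import *
print(hand_in())"
```

```text
the job is handed in; nothing more can be done
None
```

I handed the job in at about 38 s: the cartons are stacked on the scale, the tall tin, tape roll and low tin are in a row in the tray, and everything is released. The stamp and marker look unmoved. One slip: while clearing away, the gripper touched the dark box at the left edge with up to about 18 N (limit 40 N), and I backed it off.

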